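# Gauge the guide tube of a robot-kit gear housing

### The arm

A 7-joint arm with a two-finger parallel gripper is mounted at the origin on the work surface. World frame = base frame: x ahead of the robot, y to its left, z up, the work surface at z = 0. Lengths are in m, angles in rad, forces in N, time in s.
With the tool pointing down it reaches from about 0.4 to 0.85 m from the base axis. Payload 10.4 kg.
Tool frame: the origin (TCP) lies on the centre line of the jaws, within the pads' length; the fingertips stand 19 mm ahead of it and the grasp point (between the pads) is the TCP; z points along the fingers, y is the direction in which the jaws open and shut (so a half turn about z gives the same grasp; the last joint's range is limited). The gripper opens to 87 mm and grips with 3 to 60 N. Pads are 19 mm wide; open, the fingers measure 117 mm over their backs; the gripper's body (75 mm by 190 mm) begins 51 mm behind the grasp point.
Start: joints at [-1.178, 0.332, -0.065, 1.46, 0.022, 1.35, -0.088], TCP at [0.252, 0.572, 0.242] pointing down, gripper open.
Joint ranges: [-2.6, 2.6], [-0.5, 2.12], [-1.47, 1.34], [0.16, 2.42], [-1.27, 4.41], [0.06, 2.06], [-2.6, 2.6]. Speed limits (rad/s): [2.22, 2.22, 2.79, 2.79, 3.14, 3.14, 3.14].

### API

Orientations are given as a unit quaternion [x, y, z, w].
In Python, from station import env gives the robot as it stands.
- The arm moves only by the tool step_arm, never from a script. Its argument "steps" is text: rows parted by semicolons, each of 5 numbers parted by spaces: the shift along the tool's x, y, z in units of 40 mm (1.0 is 40 mm), then the turn about the tool's z in units of 6 degrees (1.0 is 6 degrees), then the opening, from 0 (shut) to 1 (fully open). A call has 1 to 10 rows; each row shifts and turns the commanded pose from where the row before left it, along the tool's axes as they then stand; what a row does not reach is not made up. A row lasts 1/12 s, in which the tool goes at most 41.7 mm and 7.16 degrees, less where a joint would pass 70% of its speed; a pose out of reach is approached as far as the arm can. A call is refused whole if a number of a shift passes 1 or a number of a turn 1, either way. A call with a gripper value outside its range is refused whole. The fingers move at their own pace and stop on an object; "force" is the grip in N (left out, the last holds). Time passes only in rows, so rows that do not move let the fingers close. It gives the time, the measured TCP pose, the force and the opening at its end, in the units of the state.
- env.get_state(): the state, without advancing time (a new reading comes with each control period).
- env.get_image(name): name is "scene" or "top"; returns a dict with "frame" (400x640x3 uint8, red, green, blue), "intrinsics" (3x3 intrinsics, pixels), "dist_coeffs" ([k1, k2, p1, p2, k3] as OpenCV has them; the pictures are not rectified), "rvec" (rotation vector, rad) and "tvec" (3), from world to camera coordinates, as OpenCV has them. Camera axes: x right, y down, z forward; pixel columns grow to the right and rows downward; lengths in m; the calibration is good to about 2 mm. A picture is of the moment at which its call begins. There is no depth.
- env.finish_job(): hands the job in, once; it reports no verdict.
Trained networks look in the newest picture that a camera, given by its name, has taken for a name from the list of things; names that differ only in an ending like _2 or _b are one class to them, and where a whole thing is asked for, a point or a joint stands for the part that bears it (a point fixed in the world has none). Each returns a list of dicts, best first, with "confidence" (0 to 1); they miss things now and then, are a little off and sometimes report something else, mostly with a low value. They report only what shows in the picture. A call takes as long as a camera call.
- env.boxes_of(camera, label): "rect" ([left, top, right, bottom] in pixels, round what is visible of it).
- env.spot_point(camera, label): "point" ([row, column] in pixels: a listed point, or the origin of a listed thing).
The state is a dict: "time": time; "qpos": joint angles; "joint_vel": joint speeds; "joint_efforts": joint torques, N m; "tcp_pos": TCP position; "eef_rot": TCP orientation; "contact_force": force on the tool from outside, world axes, zero at the start; "ft_torque": the same for the moment, N m; "width": opening from 0.0 (shut) to 1.0 (fully open).
Only numpy, scipy, OpenCV 4.12 (cv2) and the standard library are available. Lean on these libraries where they do the work, as an engineer would, in place of code of your own. Each camera call takes 0.05 s, during which the arm holds its last target.

### The job

Lift the cover plate off the pins of the gear housing and lay it flat, handle up, on the dark rubber mat. Then take the gauge rod by its handle from its rest, push it tip first down the slanting guide tube until its collar stops squarely against the tube's mouth, keep it there for a moment (half a second), draw it right out again and present it for reading: held still and level in the gripper, with tip and handle at least 20 cm above the table and clear of everything. Finish while still holding the rod like that; do not put it down, and leave everything else on the table where it is.

Things in the scene. Friction and masses are not known exactly. Their poses are not given: they have to be found in the camera images.
- housing: Fixed grey gear housing, 135 x 130 foot, 120 long (own x) x 110 wide (own y), flat top 95 above the table; origin under its centre on the table. Two upright steel pins, diameter 8, stand 12 above the top at own (x,y) = (45,42) and (-45,-42). Half-way across its width a slot, open at the top and at the +x end, holds the guide tube.
- tube_mouth (a point): Centre of the open mouth of the steel guide tube fixed in the housing: 75 along the housing's own x from its origin, 80 above the table. Own z points out of the tube along its axis, i.e. 35 deg above level and horizontally towards the housing's own +x (away from the robot); own y is level. Outside diameter 30, bore 17, 80 long, straight; nothing inside stops the rod.
- cover_grip (a point): Centre of the grip bar of the loose flat cover plate, which at the start lies on the housing top with both pins through its 12 mm holes and overhangs the tube mouth. Plate 165 (own x) x 120 (own y) x 5, about 0.3 kg (varies); black bridge handle over its middle: bar 80 along own x, 14 wide (own y), 14 high, bar centre 40 above the plate's underside, 28 of free space under the bar between its two posts at x = +-33. Lift straight up at least 20 to clear the pins. Own z is up.
- cover: The same cover plate; origin at the centre of its underside, same axes.
- mat_center (a point): Centre of the top face of the fixed thin dark rubber mat, 220 (own x) x 180 (own y), 3 thick, left or right of the housing: where the cover is to be laid.
- rod_grip (a point): Centre of the handle of the loose gauge rod, on its axis. Black flat-sided handle 110 long (own x) x 18 x 18; at its -x end a steel collar, diameter 34, 8 thick; beyond that a steel shaft, diameter 10, 70 long with a rounded tip. Own -x points to the tip, own z is up at the start. Whole rod about 0.12 kg (varies). At the start it lies level in its rest, axis 45 above the table, tip roughly towards the robot.
- rod: The same gauge rod; origin and axes as rod_grip.
- rod_stop (a point): Centre of the collar's stop face (the face towards the tip), on the rod's axis 63 from the handle centre.
- rod_tip (a point): End of the gauge rod's tip, on its axis, 133 from the handle centre.
- rest: Fixed aluminium rest of the gauge rod, right or left of the housing; origin on the table under the handle centre, own x along the rod. Two open-topped notched posts 10 thick at own x = +45 (notch 24 wide for the handle, post 50 wide, 50 high) and x = -100 (notch 16 wide for the shaft, 54 high); base 8 high, 60 wide at the posts, 30 wide between. The handle is free on both sides between x = +38 and -50.
- beam_a: loose yellow perforated strip 144 x 16 x 12, bystander; origin under its centre.
- beam_b: loose grey perforated strip 112 x 16 x 12, bystander; origin under its centre.
- wheel: loose rubber-tyred wheel, 56 across, 22 high, lying flat, bystander; origin under its centre.
- axle: loose plain square steel axle 120 x 8 x 8, no collar, bystander; origin under its centre.
- controller: loose white controller block 70 x 100 x 28, bystander; origin under its centre.
- motor: loose grey motor block 55 x 36 x 34 with a short boss, bystander; origin under its centre.
- gear: loose grey gear wheel, 50 across, 10 high, lying flat, bystander; origin under its centre.

How it is judged:
On the way, in this order (a step that is already met when the one before it is completed fails the run):
1. the cover lies flat on the mat, let go (horizontal distance between cover_grip and mat_center below 0.06 m and z of cover_grip in the frame of mat_center below 0.052 m and angle between cover_grip's own z axis and vertical below 0.1 rad and contact force between the fingers and cover below 0.2 N and linear speed of cover below 0.02 m/s), for 0.2 s.
2. the rod is in the tube with its collar against the mouth (z of rod_stop in the frame of tube_mouth below 0.003 m and distance between rod_stop and tube_mouth below 0.006 m and angle between the x axis of rod_grip and the z axis of tube_mouth, either way round below 0.12 rad), for 0.3 s.
3. the rod's tip is right out of the tube (z of rod_tip in the frame of tube_mouth above 0.01 m), for 0.1 s.
At the end, for the whole second after the job is handed in: The rod is held in the fingers, level within 8 degrees, tip and handle at least 18 cm above the table, still, touching neither housing, rest nor cover; the cover lies flat on the mat, its centre within 60 mm of the mat's, untouched (all of step 1 and angle between rod_grip's own x axis and vertical between 1.43 and 1.71 rad and height (world z) of each of rod_tip, rod_grip above 0.18 m and contact force between the fingers and rod above 1 N and contact force between rod and housing below 0.1 N and contact force between rod and rest below 0.1 N and contact force between rod and cover below 0.1 N and linear speed of rod below 0.03 m/s and angular speed of rod below 0.2 rad/s); the arm keeps its last pose, push and grip.
It fails at once if a bystander is pushed more than 40 mm from its place (distance of any of beam_a, beam_b, wheel, axle, controller, motor, gear from where it was at the start of the episode above 0.04 m).
It also fails if it takes over 64 s, if anything falls off the work surface, if the arm or the gripper's body presses on something with over 40 N, if the wrist force passes 120 N, or if a joint passes its speed limit or range.

## Working session

There is one attempt and no reset: what is moved stays moved. The work goes in short steps, Python scripts to look and compute and a tool call to move; the robot and the scene stay as the last step left them, time stands still between calls to the robot, and variables do not carry over. Pictures are saved under pics/ and viewed, and the job is handed in when it is done.

Besides the shell and the picture viewer there is one more tool, called after ">>>" as name(argument=value, ...), one argument or row to a line, values as JSON. step_arm: Moves the arm, as the interface text tells. Its arguments: {"type":"object","properties":{"steps":{"type":"string"},"force":{"type":"number"}},"required":["steps"]}

```bash
mkdir -p pics; ls; cat > h.py <<'E'
import numpy as np,cv2
from station import env
from scipy.spatial.transform import Rotation as R
def cam(n):
    d=env.get_image(n); return d
def save(d,f): cv2.imwrite('pics/'+f,cv2.cvtColor(d['frame'],cv2.COLOR_RGB2BGR))
def ray(d,rc):
    K=np.array(d['intrinsics'],float);D=np.array(d['dist_coeffs'],float)
    p=cv2.undistortPoints(np.array([[[rc[1],rc[0]]]],float),K,D)[0,0]
    Rm=cv2.Rodrigues(np.array(d['rvec'],float))[0];t=np.array(d['tvec'],float).ravel()
    return -Rm.T@t, Rm.T@np.array([p[0],p[1],1])
def onz(d,rc,z):
    c,v=ray(d,rc); return c+v*(z-c[2])/v[2]
def tri(rs):
    A=np.zeros((3,3));b=np.zeros(3);
    for c,v in rs:
        v=v/np.linalg.norm(v);P=np.eye(3)-np.outer(v,v);A+=P;b+=P@c
    x=np.linalg.solve(A,b); return x,[np.linalg.norm(np.cross(x-c,v/np.linalg.norm(v))) for c,v in rs]
def proj(d,X):
    return cv2.projectPoints(np.array(X,float).reshape(-1,3),np.array(d['rvec'],float),np.array(d['tvec'],float),np.array(d['intrinsics'],float),np.array(d['dist_coeffs'],float))[0].reshape(-1,2)
E
python3 - <<'E'
from h import *
np.set_printoptions(precision=4,suppress=True)
s=env.get_state();print(s)
D={n:cam(n) for n in('scene','top')}
for n in D: save(D[n],n+'0.png'); print(n,ray(D[n],(200,320)))
import pickle;pickle.dump(D,open('d0.pkl','wb'))
for l in ['housing','tube_mouth','cover_grip','cover','mat_center','rod_grip','rod_stop','rod_tip','rest']:
    for n in D:
        r=env.spot_point(n,l); print(l,n,[(np.round(q['point'],1),round(q['confidence'],2)) for q in r[:2]])
E
```

```text
pics
{'time': 0.0, 'qpos': array([-1.1776,  0.3329, -0.0647,  1.461 ,  0.0216,  1.3499, -0.0885]), 'joint_vel': array([-0.0003,  0.0006,  0.0003,  0.0008, -0.0004,  0.    ,  0.0001]), 'joint_efforts': array([ -0.0016, -62.3277,   0.0237, -38.9902,  -0.0614,   0.0395,
         0.0001]), 'tcp_pos': array([0.2523, 0.5714, 0.2407]), 'eef_rot': array([ 0.2064,  0.9785, -0.0007, -0.0001]), 'contact_force': array([ 1.0243, -0.1656, -0.2978]), 'ft_torque': array([-0.0044,  0.0042, -0.016 ]), 'width': 1.0055062334055438}
scene (array([1.3614, 0.1338, 0.6699]), array([-0.8059, -0.1167, -0.5805]))
top (array([0.4105, 0.0235, 1.3952]), array([ 0.0959,  0.0173, -0.9955]))
housing scene [(array([205.1, 321.7]), 0.72)]
housing top []
tube_mouth scene [(array([193.3, 314.8]), 0.47), (array([202.2, 322.6]), 0.2)]
tube_mouth top [(array([205.9, 225.1]), 0.22)]
cover_grip scene [(array([169.1, 318.6]), 0.56)]
cover_grip top [(array([223.5, 338.1]), 0.62), (array([206.7, 229.1]), 0.42)]
cover scene [(array([179.2, 322.4]), 0.96)]
cover top [(array([226.9, 336.2]), 0.85)]
mat_center scene [(array([197.7, 215.8]), 0.69), (array([226.6, 432.7]), 0.33)]
mat_center top [(array([218.7, 436.9]), 0.88), (array([209.8, 225.2]), 0.71)]
rod_grip scene [(array([217.5, 432.9]), 0.83), (array([190.7, 426.9]), 0.63)]
rod_grip top [(array([169.6, 339.7]), 0.73), (array([207.8, 228.2]), 0.58)]
rod_stop scene [(array([201.3, 429.4]), 0.62)]
rod_stop top [(array([233.3, 225.6]), 0.94)]
rod_tip scene [(array([189.3, 426.5]), 0.88), (array([213.4, 431.6]), 0.43)]
rod_tip top [(array([252.3, 229.7]), 0.6), (array([170.2, 335.9]), 0.38)]
rest scene [(array([231.6, 429.7]), 0.92)]
rest top [(array([210.6, 231.5]), 0.57)]
```

View pics/scene0.png

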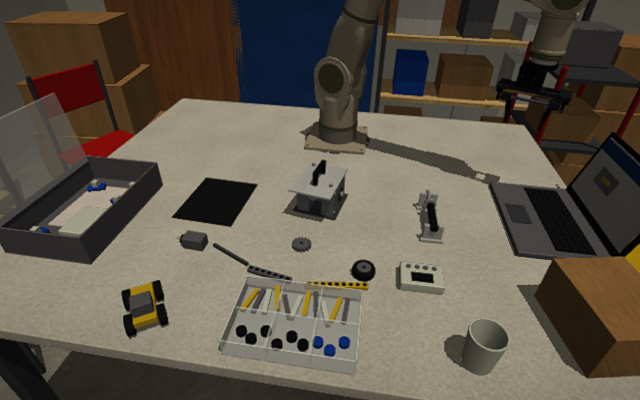

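View pics/top0.png

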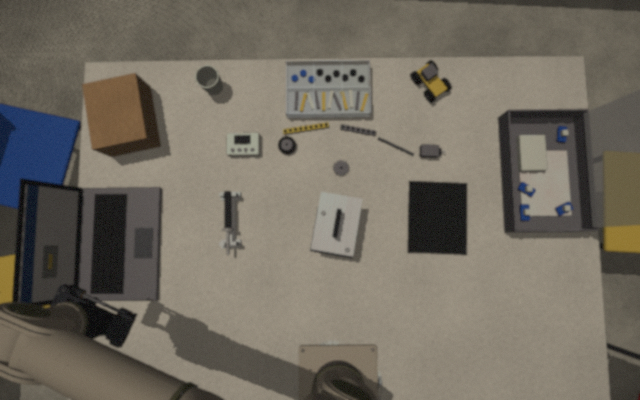

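```bash
python3 - <<'E'
from h import *
import pickle
np.set_printoptions(precision=4,suppress=True)
D=pickle.load(open('d0.pkl','rb'));S,T=D['scene'],D['top']
def p(l,a,b): print(l,*tri([ray(S,a),ray(T,b)]))
p('cover_grip',(169.1,318.6),(223.5,338.1))
p('cover',(179.2,322.4),(226.9,336.2))
p('mat',(197.7,215.8),(218.7,436.9))
p('rodgrip',(217.5,432.9),(207.8,228.2))
p('stop',(201.3,429.4),(233.3,225.6))
p('tip',(189.3,426.5),(252.3,229.7))
p('rest',(231.6,429.7),(210.6,231.5))
for n,d in D.items():
    f=cv2.cvtColor(d['frame'],cv2.COLOR_RGB2BGR)
    c=f[130:290,180:500] 
    cv2.imwrite(f'pics/{n}0z.png',cv2.resize(c,None,fx=2.5,fy=2.5,interpolation=cv2.INTER_CUBIC))
E
```

```text
cover_grip [ 0.4665 -0.0027  0.1307] [np.float64(0.00116058937465482), np.float64(0.0011605893746547866)]
cover [0.4583 0.0047 0.0932] [np.float64(0.003940341681573312), np.float64(0.0039403416815733125)]
mat [ 0.4847 -0.3098  0.0063] [np.float64(0.0035303445473623385), np.float64(0.0035303445473622613)]
rodgrip [0.5203 0.3211 0.045 ] [np.float64(0.0017540489130141257), np.float64(0.0017540489130141777)]
stop [0.4448 0.3225 0.0462] [np.float64(0.003084013547368027), np.float64(0.003084013547368003)]
tip [0.3895 0.3132 0.0499] [np.float64(0.0012599525332391507), np.float64(0.0012599525332391214)]
rest [ 0.5159  0.3225 -0.0085] [np.float64(0.0018066824627898275), np.float64(0.0018066824627899132)]
```

View pics/scene0z.png

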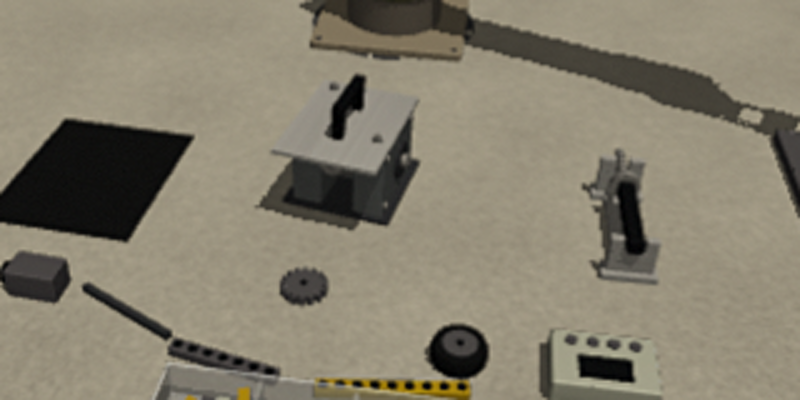

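View pics/top0z.png

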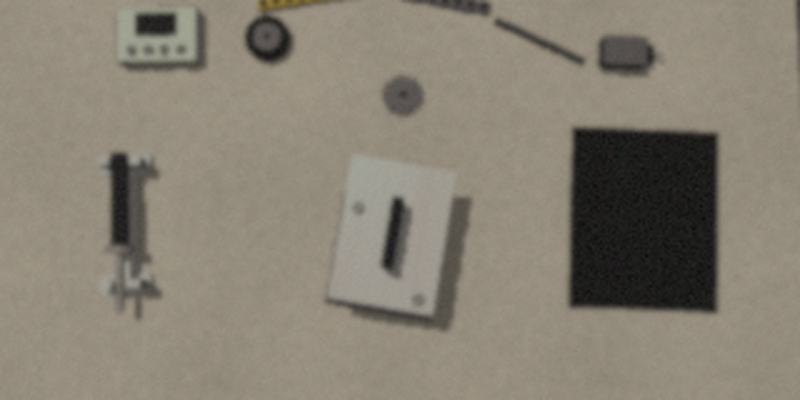

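```bash
cat > fit.py <<'E'
from h import *
from scipy.optimize import least_squares
def z2(u,ox=180,oy=130,f=2.5): 
    u=np.atleast_2d(np.array(u,float)); return (u+.5)/f-.5+[ox,oy]
def fitpl(loc,obs,x0):
    # loc: Nx3 local pts (z world), obs list of (cam, idx, px)
    def place(q):
        c,s=np.cos(q[2]),np.sin(q[2]); L=np.array(loc,float)
        return np.c_[q[0]+c*L[:,0]-s*L[:,1],q[1]+s*L[:,0]+c*L[:,1],L[:,2]]
    def f(q):
        P=place(q); return np.concatenate([(proj(d,P[i])-px).ravel() for d,i,px in obs])
    r=least_squares(f,x0,loss='soft_l1'); return r.x,f(r.x).round(1)
E
python3 - <<'E'
from fit import *
import pickle
np.set_printoptions(precision=4,suppress=True)
D=pickle.load(open('d0.pkl','rb'));S,T=D['scene'],D['top']
# cover corners top face: order by own axes (+x far)
w,h=.0825,.06
loc=[(w,h,.1),(w,-h,.1),(-w,-h,.1),(-w,h,.1),(.045,.042,.107),(-.045,-.042,.107)]
# top: +x far is up, +y is left
ot=z2([(350,153),(457,172),(435,318),(326,300),(359,208),(418,300)])
# scene looks back: far(+x) is near camera; +y is right
os=z2([(383,173),(272,152),(331,80),(419,98),(377,138),(332,87)])
I=np.arange(6)
for o in ([(T,I,ot)],[(S,I,os)],[(T,I,ot),(S,I,os)]): print('cover',*fitpl(loc,o,[.46,0,0]))
w,h=.11,.09
m=[(w,h,.003),(w,-h,.003),(-w,-h,.003),(-w,h,.003)]
print('mat',*fitpl(m,[(T,np.arange(4),z2([(574,128),(718,133),(717,312),(570,305)])),(S,np.arange(4),z2([(127,241),(-4,220),(66,119),(194,136)]))],[.48,-.31,0]))
# rod: axis: handle top corners at z .054
r=[(.055,.009,.054),(.055,-.009,.054),(-.133,0,.045)]
print('rod',*fitpl(r,[(T,np.arange(3),z2([(111,153),(128,153),(121,312)]))],[.52,.32,0]))
print('gear',onz(T,z2((403,95))[0][::-1],.01))
for n in['beam_a','beam_b','wheel','axle','controller','motor','gear']:
    q=env.spot_point('top',n); 
    if q: print(n,onz(T,q[0]['point'],.01),q[0]['confidence'])
E
```

```text
cover [ 0.4652  0.0015 -0.1735] [ 0.1  1.6 -1.   0.8 -1.3  0.2  0.1  0.4  0.6 -6.7  1.4 -6.9]
cover [ 0.466   0.0052 -0.1726] [-0.5 -0.4  1.6 -0.8 -1.2 -0.3  1.5 -0.5 -0.3  2.7 -0.2  1.8]
cover [ 0.4653  0.003  -0.1735] [-0.4  1.6 -1.6  0.8 -1.8  0.2 -0.5  0.4  0.  -6.7  0.8 -6.9 -1.4 -0.6
  0.8 -1.1 -1.9 -0.5  0.8 -0.7 -1.1  2.4 -0.9  1.6]
mat [ 0.4883 -0.3085 -0.0497] [-0.9 -0.7  0.1 -0.4  0.2  0.3 -0.7  0.8  0.2  0.1 -7.  -0.6 -0.3 -0.2
  0.2 -0.2]
rod [0.5151 0.3194 0.0134] [ 0.4 -0.1 -0.4 -0.2  0.   0.3]
gear [ 0.6427 -0.0173  0.01  ]
beam_a [0.7782 0.0971 0.01  ] 0.75
beam_b [0.7782 0.0971 0.01  ] 0.75
wheel [0.715  0.1575 0.01  ] 0.64
axle [ 0.7128 -0.1814  0.01  ] 0.45
controller [0.7215 0.2816 0.01  ] 0.92
motor [ 0.6853 -0.2889  0.01  ] 0.5
gear [ 0.6512 -0.0116  0.01  ] 0.53
```

```bash
cat > go.py <<'E'
from h import *
import sys
def go(goal=None,yawy=None):
    np.set_printoptions(precision=3,suppress=True)
    s=env.get_state(); M=R.from_quat(s['eef_rot']).as_matrix()
    y=np.degrees(np.arctan2(M[1,1],M[0,1])); t=0
    print('t',round(s['time'],2),'tcp',s['tcp_pos'],'yawy',round(y,2),'tilt',round(np.degrees(np.arccos(-M[2,2])),2),'w',round(s['width'],3),'F',s['contact_force'],'q',s['qpos'])
    if yawy is not None:
        t=(y-yawy+90)%180-90
    a=np.radians(y-t); Y=np.array([np.cos(a),np.sin(a),0]);Z=np.array([0,0,-1.]);X=np.cross(Y,Z)
    if goal is not None:
        d=np.array(goal)-s['tcp_pos']; u=np.array([d@X,d@Y,d@Z])/.04
        print('turn',round(t/6,3),'then shift',u,'rows',round(np.linalg.norm(u),2))
if __name__=='__main__':
    v=[float(x) for x in sys.argv[1:]]
    go(v[:3] if len(v)>=3 else None, v[3] if len(v)>3 else None)
E
python3 go.py .466 .001 .22 80.1; python3 - <<'E'
from fit import *
import pickle
D=pickle.load(open('d0.pkl','rb'));T=D['top'];S=D['scene']
a,b=[onz(T,z2(p)[0][::-1],.142) for p in((399,197),(387,268))];print(a,b,(a+b)/2,np.arctan2((a-b)[1],(a-b)[0]))
E
```

```text
t 1.35 tcp [0.252 0.572 0.242] yawy 66.17 tilt 0.0 w 0.997 F [ 0.429 -0.421  0.782] q [-1.178  0.332 -0.065  1.46   0.022  1.35  -0.089]
turn -2.321 then shift [ -7.712 -13.139   0.539] rows 15.24
[ 0.50726308 -0.00748136  0.142     ] [0.4298491  0.00663144 0.142     ] [ 4.68556089e-01 -4.24964151e-04  1.42000000e-01] -0.18032273411841315
```

>>> step_arm(
  steps="0 0 0.18 -1 1; 0 0 0.18 -1 1; 0 0 0.18 -0.34 1; -0.5 -0.86 0 0 1; -0.5 -0.86 0 0 1; -0.5 -0.86 0 0 1; -0.5 -0.86 0 0 1; -0.5 -0.86 0 0 1; -0.5 -0.86 0 0 1; -0.5 -0.86 0 0 1",
)

```text
time: 2.18
tcp_pos: [0.3498, 0.3088, 0.2201]
eef_rot: [0.085, 0.996, 0.0, 0.0]
contact_force: [1.2, 0.1, 0.2]
width: 0.997
```

>>> step_arm(
  steps="-0.5 -0.86 0 0 1; -0.5 -0.86 0 0 1; -0.5 -0.86 0 0 1; -0.5 -0.86 0 0 1; -0.5 -0.86 0 0 1; -0.5 -0.86 0 0 1; -0.5 -0.86 0 0 1; -0.5 -0.86 0 0 1; 0 0 0 0 1; 0 0 0 0 1",
)

```text
time: 3.02
tcp_pos: [0.4608, 0.0102, 0.2201]
eef_rot: [0.088, 0.996, 0.0, 0.0]
contact_force: [0.2, 1.2, -0.1]
width: 1.003
```

```bash
python3 go.py .4675 .0005 .135 79.9; python3 - <<'E'
from h import *
d=cam('top');save(d,'t1.png')
E
```

```text
t 3.02 tcp [0.461 0.01  0.22 ] yawy 79.96 tilt 0.03 w 1.003 F [ 0.2    1.206 -0.057] q [-0.55  -0.04   0.422  1.925  0.017  1.253  1.263]
turn 0.009 then shift [-0.207 -0.209  2.128] rows 2.15
```

>>> step_arm(
  steps="-0.2 -0.21 0 0 1; 0 0 0.7 0 1; 0 0 0.7 0 1; 0 0 0.7 0 1; 0 0 0 0 0; 0 0 0 0 0; 0 0 0 0 0; 0 0 0 0 0; 0 0 0 0 0; 0 0 0 0 0",
  force=40,
)

```text
time: 3.9
tcp_pos: [0.4675, 0.0029, 0.137]
eef_rot: [0.085, 0.996, 0.0, 0.001]
contact_force: [-0.3, -1.2, -0.4]
width: 0.627
```

```bash
python3 go.py .4675 .0005 .24 79.9
```

```text
t 3.9 tcp [0.467 0.003 0.137] yawy 80.23 tilt 0.11 w 0.627 F [-0.348 -1.175 -0.423] q [-0.53   0.067  0.445  2.015 -0.033  1.065  1.33 ]
turn 0.055 then shift [-0.011 -0.059 -2.574] rows 2.57
```

Fingers are still closing; wait, then lift.

>>> step_arm(
  steps="0 0 0 0 0; 0 0 0 0 0; 0 0 0 0 0; 0 0 0 0 0; 0 0 0 0 0; 0 0 0 0 0; 0 0 0 0 0; 0 0 0 0 0",
)

```text
time: 4.57
tcp_pos: [0.4667, 0.0022, 0.1359]
eef_rot: [0.086, 0.996, -0.0, -0.0]
contact_force: [-1.2, -3.0, 0.9]
width: 0.154
```

```bash
python3 go.py .4675 .0005 .21 79.9
```

```text
t 4.57 tcp [0.467 0.002 0.136] yawy 80.18 tilt 0.03 w 0.154 F [-1.197 -2.992  0.864] q [-0.53   0.068  0.445  2.016 -0.033  1.065  1.33 ]
turn 0.047 then shift [-0.026 -0.038 -1.853] rows 1.85
```

>>> step_arm(
  steps="0 0 -0.3 0 0; 0 0 -0.5 0 0; 0 0 -0.6 0 0; 0 0 -0.6 0 0; 0 0 0 0 0; 0 0 0 0 0",
)

```text
time: 5.07
tcp_pos: [0.4673, 0.003, 0.2165]
eef_rot: [0.085, 0.996, 0.001, 0.001]
contact_force: [-0.3, -0.3, -3.3]
width: 0.154
```

```bash
python3 go.py .486 -.3085 .216 87; python3 - <<'E'
from h import *
d=cam('scene');save(d,'s2.png')
E
```

```text
t 5.07 tcp [0.467 0.003 0.217] yawy 80.24 tilt 0.12 w 0.154 F [-0.281 -0.314 -3.344] q [-0.543 -0.022  0.437  1.917  0.009  1.243  1.292]
turn -1.127 then shift [-0.873 -7.753  0.013] rows 7.8
```

View pics/s2.png

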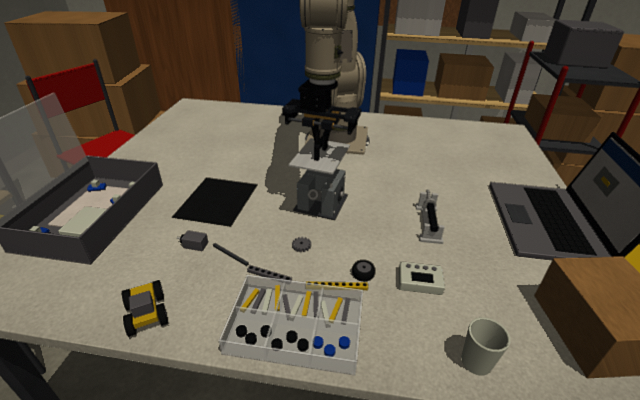

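>>> step_arm(
  steps="-0.05 -0.5 0 0 0; -0.1 -0.8 0 0 0; -0.1 -0.8 0 0 0; -0.1 -0.8 0 -0.6 0; -0.1 -0.8 0 -0.5 0; -0.1 -0.8 0 0 0; -0.1 -0.8 0 0 0; -0.1 -0.8 0 0 0; -0.1 -0.8 0 0 0; 0 -0.5 0 0 0",
)

```text
time: 5.95
tcp_pos: [0.4683, -0.2977, 0.2143]
eef_rot: [0.029, 1.0, -0.0, -0.001]
contact_force: [0.2, -0.2, -2.0]
width: 0.153
```

```bash
python3 go.py .486 -.3085 .049 87
```

```text
t 5.95 tcp [ 0.468 -0.298  0.214] yawy 86.72 tilt 0.14 w 0.153 F [ 0.231 -0.238 -2.004] q [-0.163  0.229  0.75   1.721 -0.161  1.258  2.138]
turn -0.047 then shift [-0.457 -0.246  4.132] rows 4.16
```

>>> step_arm(
  steps="-0.45 -0.2 0 0 0; 0 0 0.8 0 0; 0 0 0.8 0 0; 0 0 0.8 0 0; 0 0 0.8 0 0; 0 0 0.5 0 0; 0 0 0.3 0 0; 0 0 0.1 0 0; 0 0 0 0 0; 0 0 0 0 0",
)

```text
time: 6.78
tcp_pos: [0.4872, -0.3043, 0.0527]
eef_rot: [0.028, 1.0, -0.0, 0.0]
contact_force: [0.7, 0.5, -1.8]
width: 0.156
```

```bash
python3 go.py .486 -.3085 .044 87
```

```text
t 6.78 tcp [ 0.487 -0.304  0.053] yawy 86.81 tilt 0.06 w 0.156 F [ 0.703  0.494 -1.812] q [-0.06   0.471  0.664  1.824 -0.348  0.964  2.267]
turn -0.032 then shift [ 0.024 -0.106  0.217] rows 0.24
```

>>> step_arm(
  steps="0 -0.1 0.1 0 0; 0 0 0.08 0 0; 0 0 0.05 0 0; 0 0 0.03 0 0; 0 0 0 0 0; 0 0 0 0 0",
)

```text
time: 7.28
tcp_pos: [0.4869, -0.3086, 0.0439]
eef_rot: [0.028, 1.0, 0.0, 0.001]
contact_force: [-8.8, 4.2, 23.1]
width: 0.157
```

```bash
python3 go.py .486 -.3085 .044 87
```

```text
t 7.28 tcp [ 0.487 -0.309  0.044] yawy 86.78 tilt 0.1 w 0.157 F [-8.789  4.244 23.136] q [-0.045  0.488  0.657  1.823 -0.361  0.951  2.283]
turn -0.036 then shift [ 0.023  0.    -0.003] rows 0.02
```

Contact with the mat; ease up slightly and release.

>>> step_arm(
  steps="0 0 -0.04 0 0; 0 0 0 0 0.5; 0 0 0 0 1; 0 0 0 0 1; 0 0 0 0 1; 0 0 0 0 1; 0 0 0 0 1; 0 0 0 0 1; 0 0 0 0 1",
)

```text
time: 8.03
tcp_pos: [0.4865, -0.3079, 0.043]
eef_rot: [0.028, 1.0, 0.0, -0.0]
contact_force: [-0.8, -0.4, 0.2]
width: 0.675
```

>>> step_arm(
  steps="0 0 -0.5 0 1; 0 0 -0.8 0 1; 0 0 -0.9 0 1; 0 0 -0.9 0 1; 0 0 -0.9 0 1; 0 0 0 0 1",
)

```text
time: 8.53
tcp_pos: [0.4888, -0.31, 0.21]
eef_rot: [0.028, 1.0, -0.002, 0.005]
contact_force: [0.3, -1.6, -0.5]
width: 0.991
```

```bash
python3 go.py .5451 .32 .22 89.2; python3 - <<'E'
from h import *
import pickle
D={n:cam(n) for n in('scene','top')}
pickle.dump(D,open('d1.pkl','wb'))
for n,d in D.items():
    save(d,n+'3.png')
    f=cv2.cvtColor(d['frame'],cv2.COLOR_RGB2BGR)
    cv2.imwrite(f'pics/{n}3z.png',cv2.resize(f[150:270,200:400] if n=='top' else f[140:260,260:460],None,fx=4,fy=4,interpolation=cv2.INTER_CUBIC))
for l in ['housing','tube_mouth','cover_grip']:
    for n in D:
        r=env.spot_point(n,l); print(l,n,[(np.round(q['point'],1),round(q['confidence'],2)) for q in r[:2]])
E
```

```text
t 8.53 tcp [ 0.489 -0.31   0.21 ] yawy 86.78 tilt 0.55 w 0.991 F [ 0.269 -1.57  -0.455] q [-0.135  0.289  0.75   1.674 -0.208  1.251  2.173]
turn -0.404 then shift [-1.188 15.767 -0.25 ] rows 15.81
housing scene [(array([275.4, 267.6]), 0.35)]
housing top [(array([231.9, 332.3]), 0.92)]
tube_mouth scene [(array([196. , 315.7]), 0.48), (array([188.8, 211.6]), 0.15)]
tube_mouth top [(array([206.9, 339. ]), 0.69)]
cover_grip scene [(array([190.7, 214.4]), 0.78)]
cover_grip top [(array([218.9, 442.2]), 0.61), (array([143. , 246.9]), 0.17)]
```

View pics/scene3z.png

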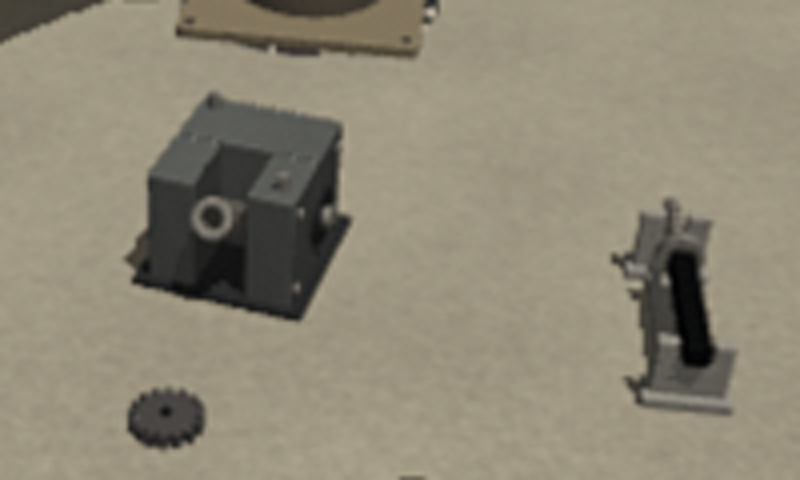

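View pics/top3z.png

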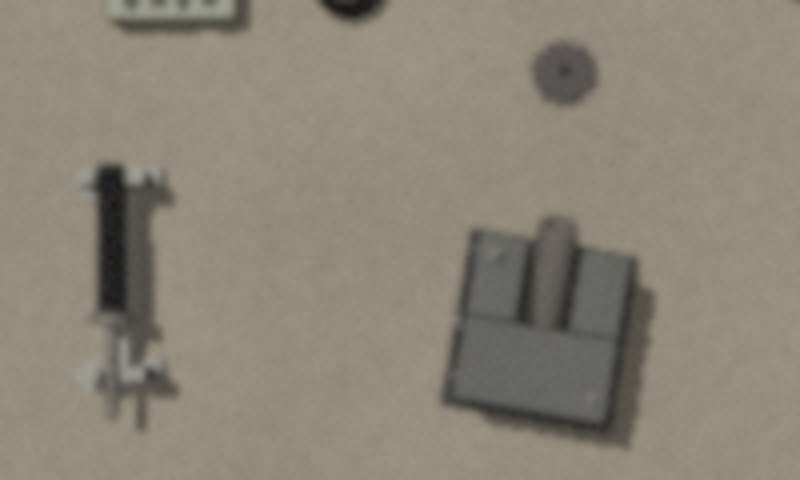

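View pics/scene3.png

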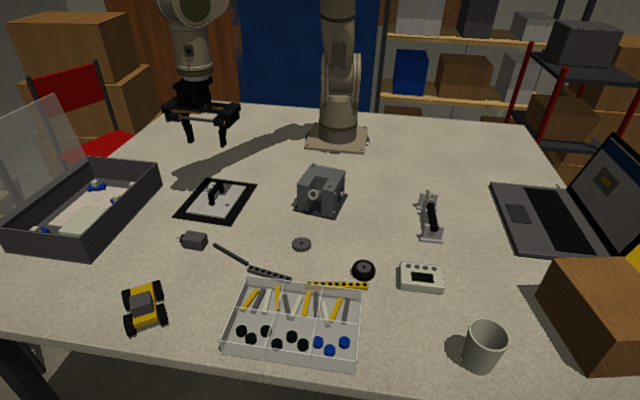

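```bash
python3 - <<'E'
from fit import *
import pickle
np.set_printoptions(precision=4,suppress=True)
D=pickle.load(open('d1.pkl','rb'));S,T=D['scene'],D['top']
a,b=.06,.055
loc=[(a,b,.095),(a,-b,.095),(-a,-b,.095),(-a,b,.095),(.045,.042,.105),(-.045,-.042,.105),(.075,0,.08)]
ot=z2([(474,230),(637,258),(605,425),(447,402),(496,255),(592,397)],200,150,4)
os=z2([(301,205),(149,178),(208,97),(342,124),(282,180),(214,98),(212,216)],260,140,4)
for o in ([(T,np.arange(6),ot)],[(S,np.arange(7),os)],[(T,np.arange(6),ot),(S,np.arange(7),os)]):
    x,r=fitpl(loc,o,[.44,0,-.17]); print(x,r, 'mouth',x[:2]+.075*np.array([np.cos(x[2]),np.sin(x[2])]))
c=z2((212,216),260,140,4)[0]; print('mouth scene onz',onz(S,c[::-1],.08))
print(*tri([ray(S,(196,315.7)),ray(T,(206.9,339.))]))
print('coverg',*tri([ray(S,(190.7,214.4)),ray(T,(218.9,442.2))]))
# rod, both views: top zoom handle
r=[(.055,.009,.054),(.055,-.009,.054),(-.133,0,.045),(-.063,0,.045)]
ot=z2([(98,166),(124,166),(111,415),(110,316)],200,150,4)
print('rod',*fitpl(r,[(T,np.arange(4),ot)],[.52,.32,0]))
r=[(.055,-.009,.054),(.055,.009,.054),(.055,-.009,.036),(.055,.009,.036)]
os=z2([(683,345),(710,345),(683,364),(712,362)],260,140,4)
r+= [(-.133,0,.045)]; os=np.r_[os,z2([(671,201)],260,140,4)]
print('rodS',*fitpl(r,[(S,np.arange(5),os)],[.52,.32,0]))
E
```

```text
[ 0.4457  0.0041 -0.1755] [ 1.3  0.4 -1.3 -0.3  0.  -0.   1.  -0.7 -0.6 -0.2 -0.3  1. ] mouth [ 0.5195 -0.009 ]
[ 0.4477  0.0052 -0.1725] [-1.   0.5 -0.5 -0.4 -0.7 -0.3  0.6 -0.5  1.  -0.1  0.2 -0.3  0.4  1.2] mouth [ 0.5216 -0.0077]
[ 0.4461  0.0047 -0.1731] [ 1.1  0.3 -1.5 -0.5 -0.1 -0.2  0.9 -0.8 -0.8 -0.3 -0.4  0.8 -1.1  0.1
 -0.6 -0.7 -0.7 -0.6  0.5 -0.8  0.8 -0.4  0.1 -0.6  0.3  0.9] mouth [ 0.52   -0.0082]
mouth scene onz [ 0.5159 -0.0097  0.08  ]
[ 0.5167 -0.0046  0.0734] [np.float64(0.0037626650264574657), np.float64(0.0037626650264574665)]
coverg [ 0.4815 -0.3162  0.0297] [np.float64(0.0003631336266793425), np.float64(0.00036313362667957864)]
rod [0.5171 0.3206 0.0022] [ 0.1 -1.  -0.3 -1.1 -0.2  0.7  0.3  1.5]
rodS [0.5119 0.3206 0.0132] [ 0.6 -0.5  0.9  0.2 -0.6  0.  -0.9  1.2  0.  -0.9]
```

```bash
python3 go.py .541 .3205 .16 90.4
```

```text
t 8.93 tcp [ 0.486 -0.308  0.202] yawy 86.81 tilt 0.11 w 0.999 F [ 0.5   -0.298 -0.638] q [-0.134  0.297  0.747  1.683 -0.21   1.246  2.174]
turn -0.598 then shift [-1.483 15.694  1.05 ] rows 15.8
```

>>> step_arm(
  steps="0 0 0 -0.6 1; 0 0.7 0 0 1; -0.1 0.98 0 0 1; -0.1 0.98 0 0 1; -0.1 0.98 0 0 1; -0.1 0.98 0 0 1; -0.1 0.98 0 0 1; -0.1 0.98 0 0 1; -0.1 0.98 0 0 1; -0.1 0.98 0 0 1",
)

```text
time: 9.77
tcp_pos: [0.5156, 0.0358, 0.2028]
eef_rot: [-0.004, 1.0, 0.0, -0.0]
contact_force: [0.8, -0.7, -0.6]
width: 1.001
```

>>> step_arm(
  steps="-0.1 0.98 0 0 1; -0.1 0.98 0 0 1; -0.1 0.98 0 0 1; -0.1 0.98 0 0 1; -0.1 0.98 0 0 1; -0.1 0.98 0 0 1; -0.1 0.9 0 0 1; 0 0.4 0 0 1; 0 0 0 0 1; 0 0 0 0 1",
)

```text
time: 10.6
tcp_pos: [0.5416, 0.3215, 0.2021]
eef_rot: [-0.004, 1.0, -0.001, -0.001]
contact_force: [1.7, -0.8, 0.2]
width: 1.002
```

```bash
python3 go.py .541 .3205 .045 90.4
```

```text
t 10.6 tcp [0.542 0.321 0.202] yawy 90.49 tilt 0.11 w 1.002 F [ 1.689 -0.844  0.153] q [-0.876  0.374  0.346  1.518 -0.129  1.275  1.065]
turn 0.015 then shift [ 0.014 -0.024  3.927] rows 3.93
```

>>> step_arm(
  steps="0 -0.02 0.8 0 1; 0 0 0.9 0 1; 0 0 0.9 0 1; 0 0 0.8 0 1; 0 0 0.4 0 1; 0 0 0.13 0 1; 0 0 0 0 0; 0 0 0 0 0; 0 0 0 0 0; 0 0 0 0 0",
  force=4,
)

```text
time: 11.43
tcp_pos: [0.543, 0.3208, 0.0477]
eef_rot: [-0.003, 1.0, 0.001, 0.001]
contact_force: [0.4, 0.5, 1.0]
width: 0.781
```

>>> step_arm(
  steps="0 0 0 0 0; 0 0 0 0 0; 0 0 0 0 0; 0 0 0 0 0; 0 0 0 0 0; 0 0 0 0 0; 0 0 0 0 0; 0 0 0 0 0; 0 0 0 0 0; 0 0 0 0 0",
)

```text
time: 12.27
tcp_pos: [0.5419, 0.3205, 0.0459]
eef_rot: [-0.004, 1.0, 0.0, -0.0]
contact_force: [-0.8, 0.6, -0.4]
width: 0.209
```

```bash
python3 go.py .541 .3205 .132 90.4
```

```text
t 12.27 tcp [0.542 0.321 0.046] yawy 90.42 tilt 0.0 w 0.209 F [-0.822  0.612 -0.351] q [-0.847  0.526  0.311  1.659 -0.186  0.985  1.106]
turn 0.003 then shift [ 0.024 -0.    -2.152] rows 2.15
```

Width 0.209 ≈ 18 mm: on the handle. Lift slowly so the rod can pivot on the notch.

>>> step_arm(
  steps="0 0 -0.2 0 0; 0 0 -0.3 0 0; 0 0 -0.3 0 0; 0 0 -0.3 0 0; 0 0 -0.3 0 0; 0 0 -0.3 0 0; 0 0 -0.3 0 0; 0 0 -0.15 0 0; 0 0 0 0 0; 0 0 0 0 0",
)

```text
time: 13.1
tcp_pos: [0.5421, 0.3206, 0.1323]
eef_rot: [-0.004, 1.0, 0.0, 0.0]
contact_force: [0.5, -0.1, -1.2]
width: 0.21
```

```bash
python3 go.py ; cat > look.py <<'E'
from h import *
import sys,pickle
k=sys.argv[1]; x0,y0=[int(float(a)) for a in sys.argv[2:4]] 
D={n:cam(n) for n in('scene','top')}
pickle.dump(D,open(f'd{k}.pkl','wb'))
s=env.get_state()['tcp_pos']
for n,d in D.items():
    f=cv2.cvtColor(d['frame'],cv2.COLOR_RGB2BGR)
    u=proj(d,s)[0].astype(int)
    a,b=max(0,min(540,u[0]-50)),max(0,min(320,u[1]-40+(20 if n=='top' else 0)))
    print(n,a,b)
    cv2.imwrite(f'pics/{n}{k}z.png',cv2.resize(f[b:b+80,a:a+100],None,fx=5,fy=5,interpolation=cv2.INTER_CUBIC))
E
python3 look.py 4 0 0
```

```text
t 13.1 tcp [0.542 0.321 0.132] yawy 90.42 tilt 0.05 w 0.21 F [ 0.488 -0.064 -1.229] q [-0.866  0.43   0.335  1.596 -0.151  1.14   1.082]
scene 389 155
top 171 177
```

View pics/scene4z.png

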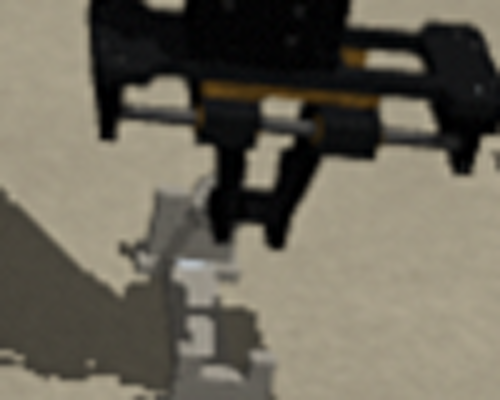

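View pics/top4z.png

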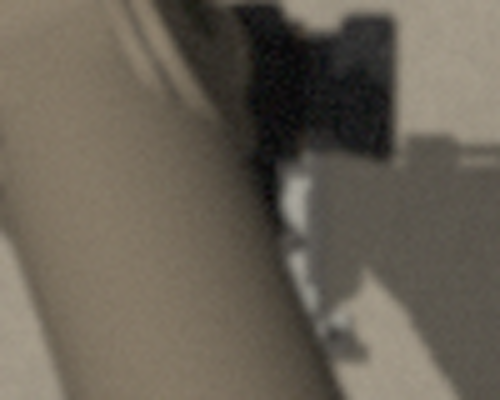

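>>> step_arm(
  steps="0 0 0 0 0; 0 0 0 0 0; 0 0 0 0 0; 0 0 -0.3 0 0; 0 0 -0.7 0 0; 0 0 -0.7 0 0; 0 0 -0.7 0 0; 0 0 -0.4 0 0; 0 0 0 0.9 0; 0 0 0 0.84 0",
  force=40,
)

```text
time: 14.03
tcp_pos: [0.5426, 0.3206, 0.2464]
eef_rot: [0.089, 0.996, 0.001, 0.001]
contact_force: [-0.2, 0.6, -2.3]
width: 0.205
```

```bash
python3 go.py .6965 -.04 .245 80; python3 look.py 5 0 0
```

```text
t 14.03 tcp [0.543 0.321 0.246] yawy 79.73 tilt 0.18 w 0.205 F [-0.216  0.575 -2.322] q [-0.9    0.347  0.382  1.462 -0.131  1.354  0.881]
turn -0.045 then shift [-5.355 -8.21   0.035] rows 9.8
scene 398 116
top 160 173
```

View pics/scene5z.png

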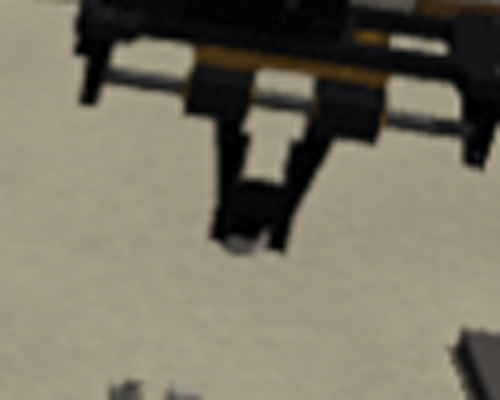

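```bash
cat > tiltchk.py <<'E'
from h import *
import pickle,sys
def chk(k,tcp,yawdeg,g=.025,f=5,ox=0,oy=0,cams=('scene','top')):
    D=pickle.load(open(f'd{k}.pkl','rb'));tcp=np.array(tcp)
    y=np.radians(yawdeg)
    for n in cams:
      for th in range(0,75,10 if n=='top' else 5):
        t=np.radians(th); ax=np.array([np.cos(t)*np.cos(y),np.cos(t)*np.sin(y),np.sin(t)]);up=np.array([-np.sin(t)*np.cos(y),-np.sin(t)*np.sin(y),np.cos(t)])
        o=tcp-g*ax
        P=[o+.055*ax+.009*up,o+.055*ax-.009*up,o-.055*ax-.017*up,o-.063*ax-.017*up,o-.133*ax]
        o_={'scene':ox,'top':oy}[n]
        print(n,th,*((proj(D[n],P)-o_+.5)*f-.5).round(0).astype(int).tolist())
E
python3 - <<'E'
from tiltchk import *
chk(5,(.5426,.3206,.2464),-10.2,ox=np.array([398,116]),oy=np.array([160,173]))
E
```

```text
scene 0 [256, 215] [248, 249] [258, 161] [259, 154] [273, 70]
scene 5 [258, 209] [249, 245] [255, 175] [256, 169] [268, 94]
scene 10 [259, 203] [250, 240] [252, 188] [253, 184] [262, 118]
scene 15 [260, 197] [252, 235] [249, 202] [249, 199] [257, 142]
scene 20 [262, 191] [253, 230] [246, 216] [246, 214] [251, 167]
scene 25 [263, 186] [254, 225] [243, 229] [243, 229] [246, 192]
scene 30 [264, 180] [255, 219] [241, 243] [240, 243] [241, 216]
scene 35 [265, 174] [257, 213] [238, 256] [237, 258] [235, 241]
scene 40 [266, 169] [258, 207] [235, 269] [234, 272] [230, 265]
scene 45 [267, 164] [259, 201] [233, 281] [231, 285] [225, 289]
scene 50 [268, 160] [261, 195] [231, 293] [229, 298] [221, 312]
scene 55 [269, 155] [262, 190] [228, 304] [226, 311] [216, 335]
scene 60 [269, 151] [263, 184] [227, 315] [224, 323] [212, 358]
scene 65 [270, 148] [264, 178] [225, 325] [222, 334] [208, 379]
scene 70 [270, 145] [265, 173] [223, 334] [221, 344] [204, 399]
top 0 [262, 40] [271, 45] [233, 258] [230, 273] [193, 411]
top 10 [258, 43] [269, 42] [241, 251] [239, 266] [209, 405]
top 20 [255, 47] [266, 40] [250, 240] [249, 254] [226, 390]
top 30 [252, 53] [263, 40] [259, 225] [258, 238] [243, 368]
top 40 [248, 61] [260, 42] [267, 207] [267, 219] [259, 339]
top 50 [245, 70] [256, 46] [275, 186] [276, 196] [275, 305]
top 60 [242, 79] [253, 51] [282, 163] [284, 171] [290, 265]
top 70 [239, 90] [249, 58] [289, 138] [291, 144] [303, 223]
```

View pics/top5z.png

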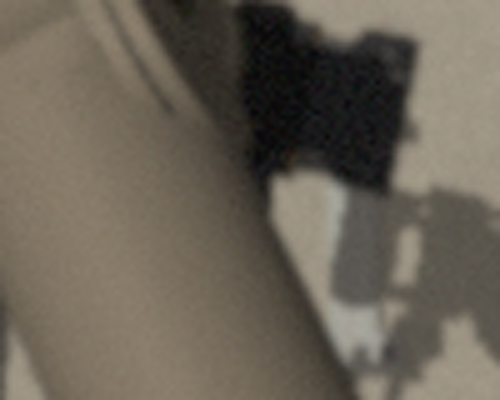

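>>> step_arm(
  steps="-0.4 -0.6 0 0 0; -0.55 -0.82 0 0 0; -0.55 -0.82 0 0 0; -0.55 -0.82 0 0 0; -0.55 -0.82 0 0 0; -0.55 -0.82 0 0 0; -0.55 -0.82 0 0 0; -0.55 -0.82 0 0 0; -0.55 -0.82 0 0 0; -0.55 -0.82 0 0 0",
)

```text
time: 14.97
tcp_pos: [0.6975, -0.0328, 0.2442]
eef_rot: [0.085, 0.996, 0.0, -0.0]
contact_force: [0.9, 0.0, -0.9]
width: 0.206
```

```bash
python3 go.py .6965 -.04 .206 80; python3 look.py 6 0 0
```

```text
t 14.97 tcp [ 0.697 -0.033  0.244] yawy 80.21 tilt 0.02 w 0.206 F [ 0.907  0.017 -0.886] q [-0.354  0.53   0.516  1.256 -0.255  1.419  1.541]
turn 0.034 then shift [-0.007 -0.182  0.954] rows 0.97
scene 234 136
top 302 111
```

View pics/scene6z.png

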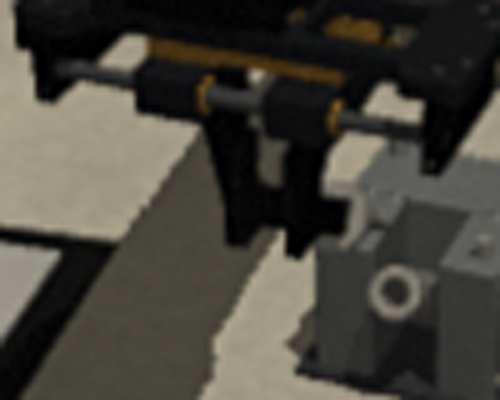

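View pics/top6z.png

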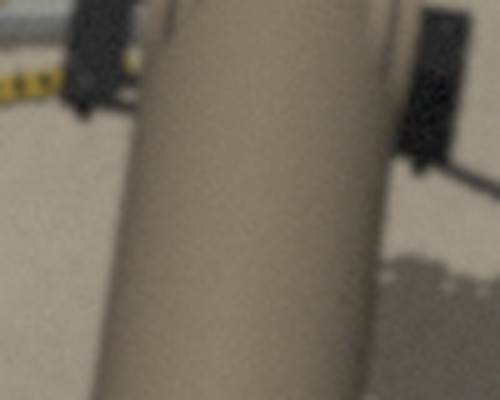

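```bash
python3 - <<'E'
from tiltchk import *
chk(6,(.6975,-.0328,.2442),-9.8,ox=np.array([234,136]),oy=0,cams=('scene',))
import pickle
D=pickle.load(open('d6.pkl','rb'))['scene'];o=np.array([234,136])
def c(g,th,yaw,tcp=(.6975,-.0328,.2442)):
    t,y=np.radians([th,yaw]);ax=np.array([np.cos(t)*np.cos(y),np.cos(t)*np.sin(y),np.sin(t)])
    return ((proj(D,[np.array(tcp)-ax*(g+q) for q in(.055,.063,.133)])-o+.5)*5-.5).round(0).tolist()
for th in (28,31,35): print(th,c(.025,th,-9.8))
print('mouth',((proj(D,[.519,-.0085,.08])-o+.5)*5-.5))
f=cv2.cvtColor(D['frame'],cv2.COLOR_RGB2BGR)[165:205,280:330]
cv2.imwrite('pics/s6zz.png',cv2.resize(f,None,fx=14,fy=14,interpolation=cv2.INTER_CUBIC))
E
```

```text
scene 0 [242, 222] [244, 259] [339, 150] [345, 142] [396, 45]
scene 5 [243, 216] [243, 254] [338, 165] [344, 158] [395, 71]
scene 10 [243, 210] [242, 250] [336, 180] [342, 174] [394, 97]
scene 15 [245, 203] [242, 244] [334, 195] [340, 191] [391, 123]
scene 20 [246, 196] [241, 239] [331, 210] [337, 207] [389, 150]
scene 25 [247, 190] [241, 233] [328, 225] [334, 223] [385, 176]
scene 30 [249, 184] [242, 227] [325, 240] [331, 239] [381, 203]
scene 35 [251, 177] [242, 220] [321, 254] [327, 255] [376, 230]
scene 40 [253, 172] [243, 214] [317, 269] [322, 271] [370, 256]
scene 45 [255, 166] [244, 207] [313, 282] [318, 286] [364, 283]
scene 50 [257, 161] [245, 201] [308, 296] [312, 301] [357, 308]
scene 55 [259, 156] [246, 194] [303, 309] [307, 315] [349, 334]
scene 60 [262, 151] [248, 188] [298, 321] [301, 328] [341, 359]
scene 65 [264, 147] [249, 182] [292, 333] [295, 341] [332, 383]
scene 70 [267, 143] [251, 176] [286, 343] [289, 353] [323, 406]
28 [[332.0, 198.0], [338.0, 197.0], [382.0, 192.0]]
31 [[331.0, 207.0], [336.0, 207.0], [380.0, 209.0]]
35 [[328.0, 219.0], [334.0, 220.0], [376.0, 230.0]]
mouth [[396.24327329 293.439763  ]]
```

View pics/s6zz.png

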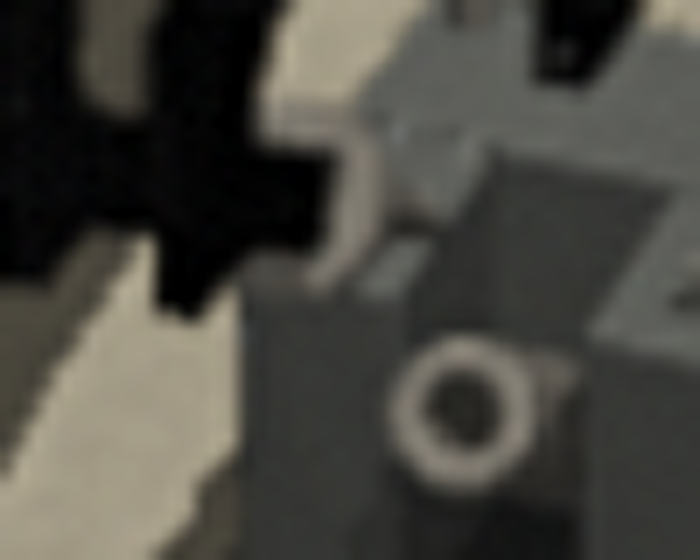

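```bash
python3 go.py .6965 -.04 .206 80; python3 look.py 7 0 0; python3 go.py; python3 - <<'E'
from h import *
import pickle
D=pickle.load(open('d7.pkl','rb'))['scene']
s=env.get_state()['tcp_pos'];print(proj(D,[s,s-[0,0,.019]]))
f=cv2.cvtColor(D['frame'],cv2.COLOR_RGB2BGR)[155:215,250:330]
cv2.imwrite('pics/s7zz.png',cv2.resize(f,None,fx=10,fy=10,interpolation=cv2.INTER_CUBIC))
E
```

```text
t 15.07 tcp [ 0.697 -0.04   0.244] yawy 79.61 tilt 0.29 w 0.202 F [ 0.134  0.259 -1.886] q [-0.348  0.532  0.521  1.256 -0.253  1.419  1.54 ]
turn -0.065 then shift [0.025 0.007 0.941] rows 0.94
scene 237 136
top 299 111
t 15.17 tcp [ 0.697 -0.033  0.244] yawy 79.97 tilt 0.05 w 0.202 F [ 0.104  0.652 -0.743] q [-0.354  0.53   0.516  1.258 -0.255  1.419  1.536]
[[287.81664438 176.69490223]
 [288.09948642 184.15557635]]
```

View pics/s7zz.png

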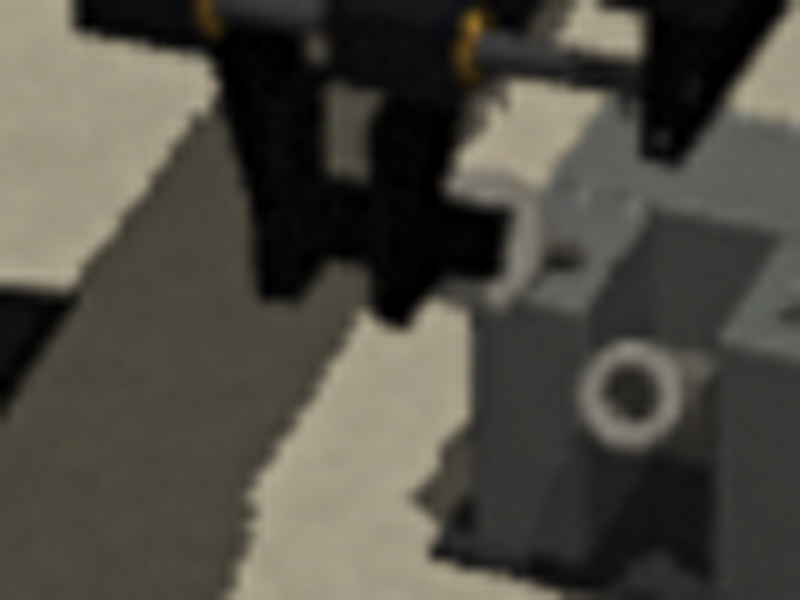

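>>> step_arm(
  steps="0 0 0 0 0; 0 0 0 0 0; 0 0 0 0 0; 0 0 0 0 0",
)

```text
time: 15.5
tcp_pos: [0.6971, -0.0297, 0.2441]
eef_rot: [0.086, 0.996, 0.0, 0.0]
contact_force: [0.4, 0.8, -1.2]
width: 0.206
```

```bash
python3 go.py .6965 -.04 .206 80; python3 look.py 8 0 0; python3 go.py; python3 - <<'E'
from h import *
import pickle
D=pickle.load(open('d8.pkl','rb'))['scene']
s=env.get_state()['tcp_pos'];print((proj(D,[s,s-[0,0,.019]])-[250,155]+.5)*10)
f=cv2.cvtColor(D['frame'],cv2.COLOR_RGB2BGR)[155:215,250:330]
cv2.imwrite('pics/s8zz.png',cv2.resize(f,None,fx=10,fy=10,interpolation=cv2.INTER_CUBIC))
E
```

```text
t 15.5 tcp [ 0.697 -0.03   0.244] yawy 80.1 tilt 0.04 w 0.206 F [ 0.355  0.75  -1.165] q [-0.358  0.528  0.515  1.258 -0.255  1.418  1.534]
turn 0.017 then shift [-0.031 -0.255  0.954] rows 0.99
scene 238 136
top 298 111
t 15.6 tcp [ 0.697 -0.03   0.244] yawy 80.05 tilt 0.02 w 0.202 F [ 0.428 -0.534  0.016] q [-0.358  0.528  0.516  1.258 -0.255  1.418  1.534]
[[394.88405825 221.16167798]
 [397.55768537 295.83124448]]
```

View pics/s8zz.png

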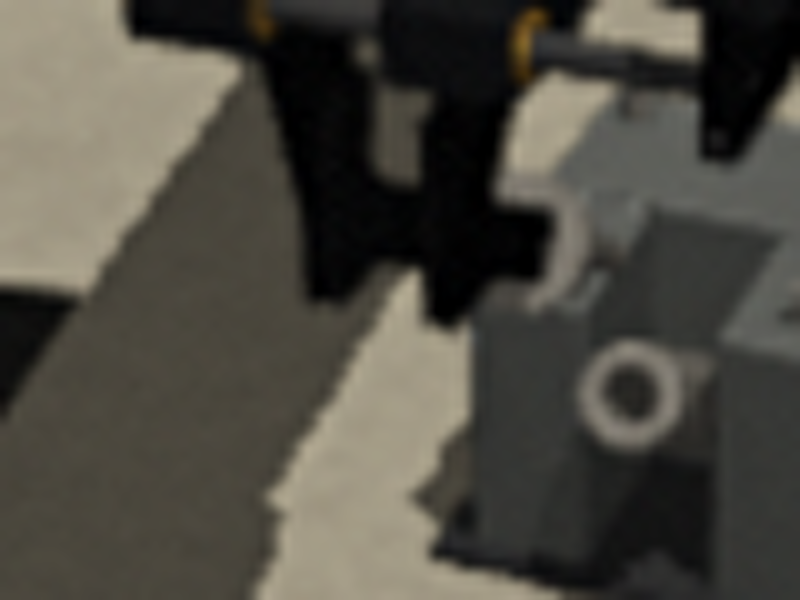

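```bash
python3 - <<'E'
from h import *
import pickle
D=pickle.load(open('d8.pkl','rb'))['scene']
f=cv2.cvtColor(D['frame'],cv2.COLOR_RGB2BGR)[155:215,250:330]
z=10
for th,g in((28,.025),(32,.025),(36,.025)):
    im=cv2.resize(f,None,fx=z,fy=z,interpolation=cv2.INTER_CUBIC)
    t,y=np.radians([th,-9.95]);ax=np.array([np.cos(t)*np.cos(y),np.cos(t)*np.sin(y),np.sin(t)])
    sd=np.array([-np.sin(y),np.cos(y),0]);up=np.cross(ax,sd)
    o=np.array([.697,-.030,.244])-g*ax
    P=lambda X:((proj(D,X)-[250,155]+.5)*z).astype(np.int32)
    a=np.linspace(0,6.28,40)
    for x,r in((-.055,.017),(-.063,.017),(-.128,.005)):
        cv2.polylines(im,[P([o+x*ax+r*(np.cos(k)*sd+np.sin(k)*up) for k in a])],True,(0,0,255),1)
    for x in(.055,-.055):
        cv2.polylines(im,[P([o+x*ax+.009*(i*sd+j*up) for i,j in((1,1),(1,-1),(-1,-1),(-1,1))])],True,(0,255,0),1)
    cv2.imwrite(f'pics/ov{th}.png',im[100:420,200:760])
a=[cv2.imread(f'pics/ov{t}.png') for t in(28,32,36)]
cv2.imwrite('pics/ov.png',cv2.resize(np.vstack(a),None,fx=.62,fy=.62))
E
```

```text
(no output)
```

View pics/ov.png

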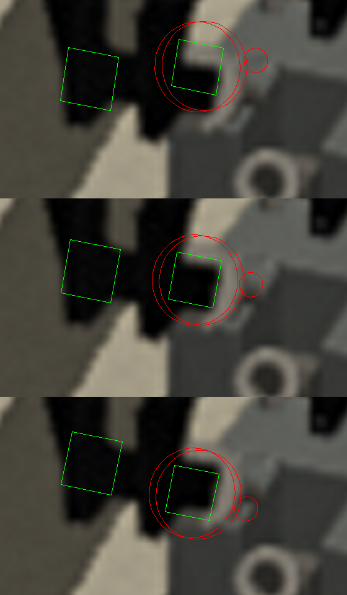

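```bash
python3 go.py .659 -.033 .173 80
```

```text
t 15.6 tcp [ 0.697 -0.03   0.244] yawy 80.05 tilt 0.02 w 0.202 F [ 0.428 -0.534  0.016] q [-0.358  0.528  0.516  1.258 -0.255  1.418  1.534]
turn 0.008 then shift [ 0.926 -0.232  1.778] rows 2.02
```

>>> step_arm(
  steps="0.1 -0.05 0.3 0 0; 0.2 -0.1 0.4 0 0; 0.2 -0.08 0.4 0 0; 0.2 0 0.4 0 0; 0.2 0 0.28 0 0; 0.03 0 0 0 0; 0 0 0 0 0; 0 0 0 0 0; 0 0 0 0 0",
)

```text
time: 16.35
tcp_pos: [0.6599, -0.0337, 0.174]
eef_rot: [0.087, 0.996, 0.0, 0.001]
contact_force: [-0.0, -0.6, -1.3]
width: 0.206
```

```bash
python3 go.py .659 -.033 .173 80; cat > ov.py <<'E'
from h import *
import sys
def overlay(name,tcp,yaw,ths,g=.025,box=(270,160,80,60),z=8,camn='scene'):
    D=cam(camn); x0,y0,w,h=box
    f=cv2.cvtColor(D['frame'],cv2.COLOR_RGB2BGR)[y0:y0+h,x0:x0+w]
    ims=[cv2.resize(f,None,fx=z,fy=z,interpolation=cv2.INTER_CUBIC)]
    for th in ths:
        im=ims[0].copy()
        t,y=np.radians([th,yaw]);ax=np.array([np.cos(t)*np.cos(y),np.cos(t)*np.sin(y),np.sin(t)])
        sd=np.array([-np.sin(y),np.cos(y),0]);up=np.cross(ax,sd)
        o=np.array(tcp)-g*ax
        P=lambda X:((proj(D,X)-[x0,y0]+.5)*z).astype(np.int32)
        a=np.linspace(0,6.28,40)
        for x,r in((-.055,.017),(-.063,.017),(-.128,.005)):
            cv2.polylines(im,[P([o+x*ax+r*(np.cos(k)*sd+np.sin(k)*up) for k in a])],True,(0,0,255),1)
        for x in(.055,-.055):
            cv2.polylines(im,[P([o+x*ax+.009*(i*sd+j*up) for i,j in((1,1),(1,-1),(-1,-1),(-1,1))])],True,(0,255,0),1)
        ims.append(im)
    im=np.vstack([np.hstack(ims[i:i+2]) for i in range(0,len(ims)//2*2,2)])
    s=min(800/im.shape[1],600/im.shape[0],1); cv2.imwrite('pics/'+name,cv2.resize(im,None,fx=s,fy=s))
if __name__=='__main__':
    s=env.get_state();M=R.from_quat(s['eef_rot']).as_matrix()
    yaw=np.degrees(np.arctan2(M[1,1],M[0,1]))-90
    a=sys.argv
    overlay(a[1],s['tcp_pos'],yaw,[float(x) for x in a[2].split(',')],float(a[3]) if len(a)>3 else .025,*( [tuple(int(q) for q in a[4].split(','))] if len(a)>4 else []))
E
python3 ov.py p9.png 30,33,36
```

```text
t 16.35 tcp [ 0.66  -0.034  0.174] yawy 79.99 tilt 0.11 w 0.206 F [-0.012 -0.598 -1.31 ] q [-0.387  0.482  0.508  1.471 -0.24   1.249  1.545]
turn -0.002 then shift [0.024 0.013 0.024] rows 0.04
```

View pics/p9.png

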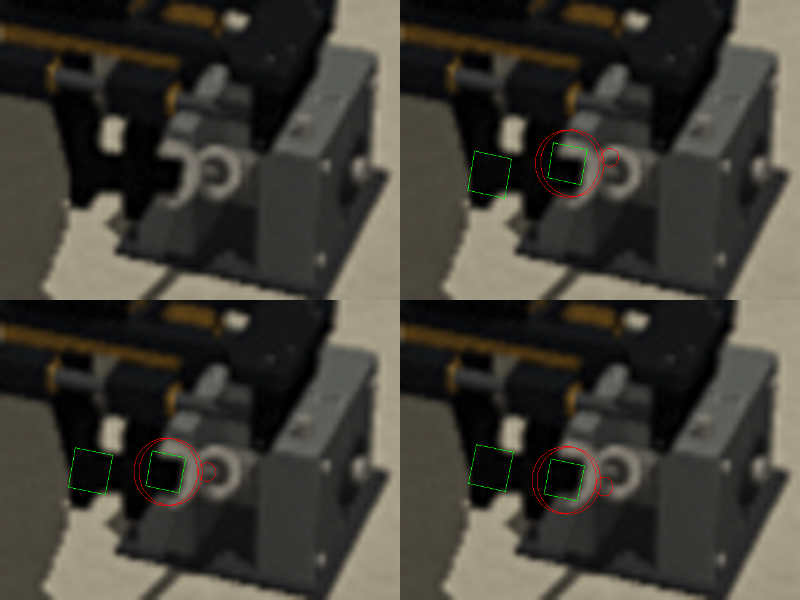

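```bash
python3 go.py .5911 -.0210 .1305 80
```

```text
t 16.4 tcp [ 0.66  -0.034  0.174] yawy 79.98 tilt 0.1 w 0.201 F [ 0.116  0.101 -0.969] q [-0.387  0.482  0.508  1.471 -0.24   1.249  1.545]
turn -0.003 then shift [1.745 0.016 1.081] rows 2.05
```

>>> step_arm(
  steps="0 0 0 0 0; 0.1 0 0.06 0 0; 0.14 0 0.09 0 0; 0.14 0 0.09 0 0; 0.14 0 0.09 0 0; 0.1 0 0.06 0 0; 0 0 0 0 0; 0 0 0 0 0",
  force=12,
)

```text
time: 17.07
tcp_pos: [0.6343, -0.0292, 0.1572]
eef_rot: [0.087, 0.996, 0.0, -0.0]
contact_force: [-1.2, -0.2, -0.3]
width: 0.203
```

```bash
python3 go.py .5911 -.0210 .1305 80;python3 ov.py p10.png 31,33,35
```

```text
t 17.07 tcp [ 0.634 -0.029  0.157] yawy 79.99 tilt 0.02 w 0.203 F [-1.196 -0.229 -0.29 ] q [-0.412  0.44   0.508  1.563 -0.225  1.197  1.534]
turn -0.002 then shift [1.098 0.013 0.667] rows 1.28
```

View pics/p10.png

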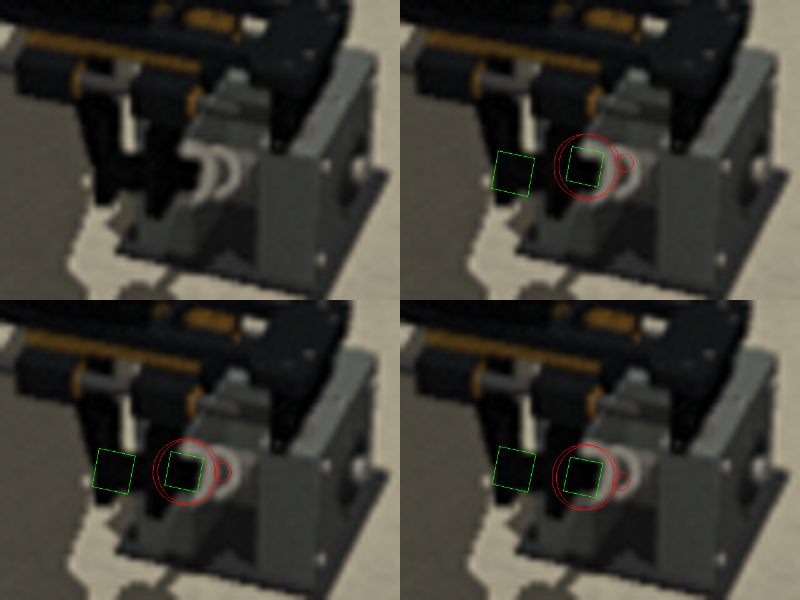

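>>> step_arm(
  steps="0.1 0 0.06 0 0; 0.15 0 0.09 0 0; 0.15 0 0.09 0 0; 0.15 0 0.09 0 0; 0.15 0 0.09 0 0; 0.1 0 0.06 0 0; 0 0 0 0 0; 0 0 0 0 0",
)

```text
time: 17.78
tcp_pos: [0.6029, -0.0236, 0.138]
eef_rot: [0.087, 0.996, 0.0, 0.0]
contact_force: [0.6, -0.3, -1.6]
width: 0.207
```

```bash
python3 go.py .5911 -.0210 .1305 80;python3 ov.py p11.png 31,33,35
```

```text
t 17.78 tcp [ 0.603 -0.024  0.138] yawy 79.99 tilt 0.02 w 0.207 F [ 0.612 -0.327 -1.597] q [-0.442  0.388  0.507  1.672 -0.204  1.135  1.516]
turn -0.002 then shift [0.301 0.013 0.187] rows 0.35
```

View pics/p11.png

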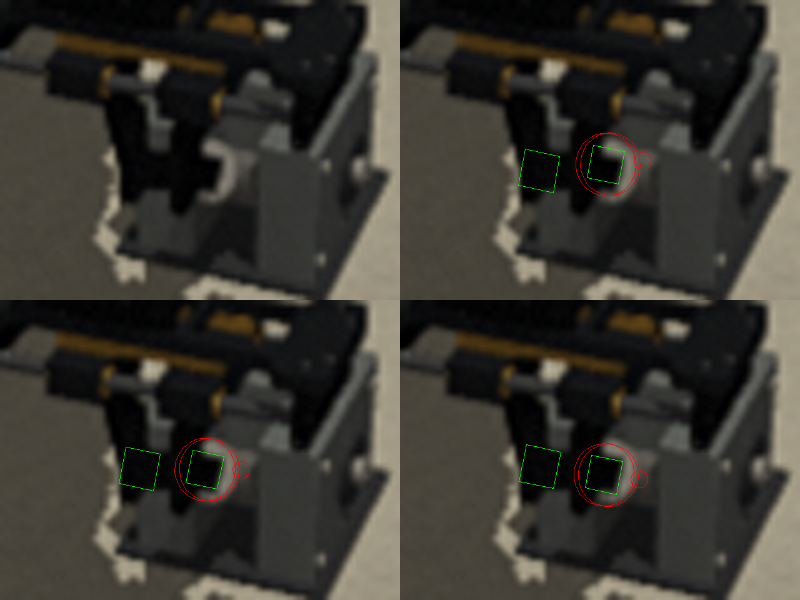

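>>> step_arm(
  steps="0.08 0 0.05 0 0; 0.1 0 0.06 0 0; 0.06 0 0.04 0 0; 0.03 0 0.02 0 0; 0 0 0 0 0; 0 0 0 0 0",
)

```text
time: 18.33
tcp_pos: [0.5941, -0.0223, 0.1326]
eef_rot: [0.087, 0.996, 0.0, 0.002]
contact_force: [5.2, -0.9, 4.2]
width: 0.214
```

>>> step_arm(
  steps="0.03 0 0.02 0 0; 0.03 0 0.02 0 0; 0 0 0 0 0",
)

```text
time: 18.58
tcp_pos: [0.5938, -0.0222, 0.1324]
eef_rot: [0.088, 0.996, 0.0, 0.005]
contact_force: [10.8, -2.4, 7.6]
width: 0.205
```

```bash
python3 go.py .5911 -.0210 .1305 80
```

```text
t 18.58 tcp [ 0.594 -0.022  0.132] yawy 79.95 tilt 0.57 w 0.205 F [10.835 -2.408  7.621] q [-0.454  0.366  0.508  1.711 -0.196  1.105  1.508]
turn -0.008 then shift [0.071 0.018 0.048] rows 0.09
```

>>> step_arm(
  steps="0.02 0 0.01 0 0; 0 0 0 0 0; 0 0 0 0 0; 0 0 0 0 0; 0 0 0 0 0; 0 0 0 0 0; 0 0 0 0 0; 0 0 0 0 0",
)

```text
time: 19.25
tcp_pos: [0.5937, -0.0222, 0.1325]
eef_rot: [0.088, 0.996, 0.0, 0.006]
contact_force: [11.0, -2.5, 9.5]
width: 0.203
```

```bash
python3 go.py .5911 -.0210 .1305 80;python3 ov.py p12.png 32,34,36 .026; python3 - <<'E'
from h import *
d=cam('top');f=cv2.cvtColor(d['frame'],cv2.COLOR_RGB2BGR);cv2.imwrite('pics/t12.png',f)
E
```

```text
t 19.25 tcp [ 0.594 -0.022  0.133] yawy 79.94 tilt 0.65 w 0.203 F [10.986 -2.456  9.51 ] q [-0.454  0.365  0.508  1.713 -0.195  1.103  1.508]
turn -0.009 then shift [0.069 0.019 0.051] rows 0.09
```

View pics/p12.png

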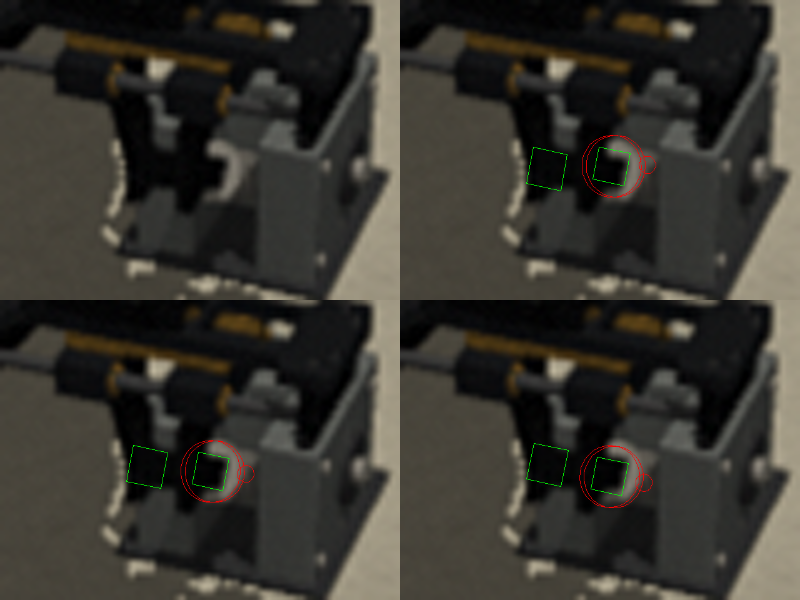

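>>> step_arm(
  steps="0 0 0 0 0; 0 0 0 0 0; 0.04 0 0.03 0 0; 0.04 0 0.03 0 0; 0 0 0 0 0; 0 0 0 0 0; 0 0 0 0 0",
  force=25,
)

```text
time: 19.93
tcp_pos: [0.5934, -0.0222, 0.1323]
eef_rot: [0.088, 0.996, 0.0, 0.009]
contact_force: [19.2, -4.2, 15.8]
width: 0.207
```

```bash
python3 go.py .5911 -.0210 .1305 80; python3 - <<'E'
from h import *
d=cam('scene');f=cv2.cvtColor(d['frame'],cv2.COLOR_RGB2BGR)[170:205,290:330];cv2.imwrite('pics/s13.png',cv2.resize(f,None,fx=16,fy=16,interpolation=cv2.INTER_CUBIC))
for n in('scene',):
  for l in('rod_stop','tube_mouth','rod_grip','rod_tip'): print(l,env.spot_point(n,l)[:2])
E
```

```text
t 19.93 tcp [ 0.593 -0.022  0.132] yawy 79.93 tilt 1.05 w 0.207 F [19.179 -4.233 15.786] q [-0.457  0.359  0.509  1.72  -0.193  1.094  1.506]
turn -0.012 then shift [0.062 0.019 0.045] rows 0.08
rod_stop [{'point': [192.5, 313.1], 'confidence': 0.73}]
tube_mouth [{'point': [200.1, 317.5], 'confidence': 0.58}, {'point': [194.7, 311.9], 'confidence': 0.52}]
rod_grip [{'point': [198.8, 219.1], 'confidence': 0.57}, {'point': [192.0, 309.0], 'confidence': 0.46}]
rod_tip []
```

View pics/s13.png

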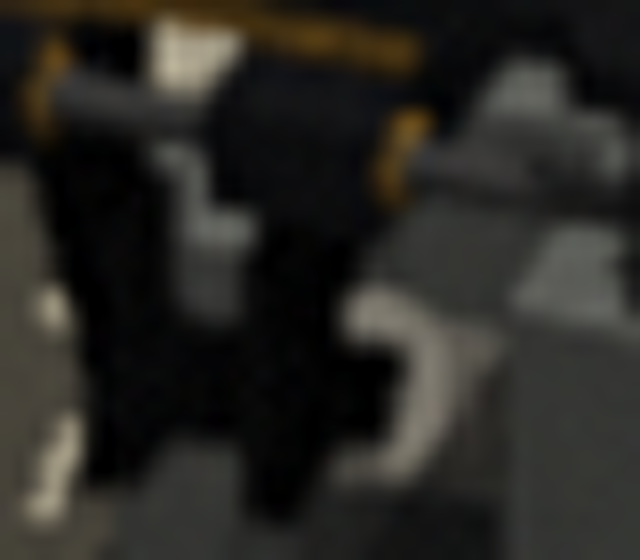

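>>> step_arm(
  steps="-0.1 0 -0.07 0 0; -0.2 0 -0.14 0 0; -0.3 0 -0.21 0 0; -0.4 0 -0.28 0 0; -0.4 0 -0.28 0 0; -0.4 0 -0.28 0 0; -0.4 0 -0.28 0 0; -0.4 0 -0.28 0 0; -0.2 0 -0.14 0 0; 0 0 0 0 0",
  force=30,
)

```text
time: 21.02
tcp_pos: [0.6977, -0.0407, 0.2059]
eef_rot: [0.087, 0.996, -0.0, 0.001]
contact_force: [-0.1, -0.5, -1.6]
width: 0.203
```

```bash
python3 go.py .66 -.034 .174 80;python3 ov.py p14.png 30,33,36 .026 230,140,100,75
```

```text
t 21.02 tcp [ 0.698 -0.041  0.206] yawy 79.97 tilt 0.11 w 0.203 F [-0.128 -0.524 -1.647] q [-0.346  0.549  0.511  1.311 -0.265  1.346  1.556]
turn -0.006 then shift [0.958 0.002 0.797] rows 1.25
```

View pics/p14.png

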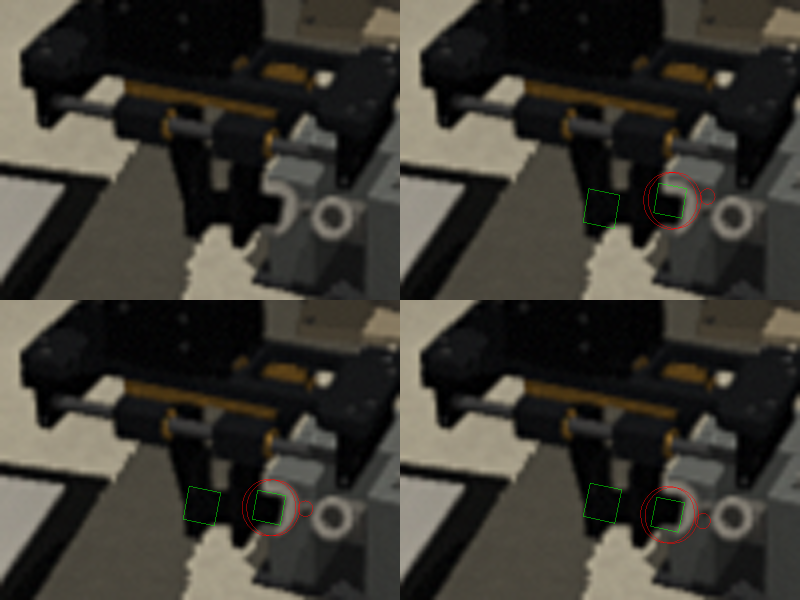

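```bash
python3 go.py .6114 -.0629 .236 80
```

```text
t 21.07 tcp [ 0.697 -0.041  0.205] yawy 79.95 tilt 0.03 w 0.204 F [-0.073  0.214 -2.146] q [-0.346  0.548  0.511  1.314 -0.264  1.346  1.556]
turn -0.008 then shift [ 2.001 -0.919 -0.777] rows 2.33
```

>>> step_arm(
  steps="0 0 -0.3 0 0; 0 0 -0.48 0 0; 0.4 -0.2 0 0 0; 0.5 -0.25 0 0 0; 0.5 -0.25 0 0 0; 0.4 -0.22 0 0 0; 0.2 0 0 0 0; 0 0 0 0 0; 0 0 0 0 0; 0 0 0 0 0",
)

```text
time: 21.9
tcp_pos: [0.6117, -0.0616, 0.2364]
eef_rot: [0.087, 0.996, 0.0, 0.0]
contact_force: [0.3, 0.1, -0.8]
width: 0.203
```

```bash
python3 go.py .6114 -.0629 .195 80;python3 ov.py p15.png 30,33,36 .026 250,120,100,75
```

```text
t 21.9 tcp [ 0.612 -0.062  0.236] yawy 80.05 tilt 0.03 w 0.203 F [ 0.278  0.147 -0.826] q [-0.399  0.335  0.542  1.524 -0.176  1.33   1.557]
turn 0.009 then shift [ 0.002 -0.034  1.035] rows 1.04
```

View pics/p15.png

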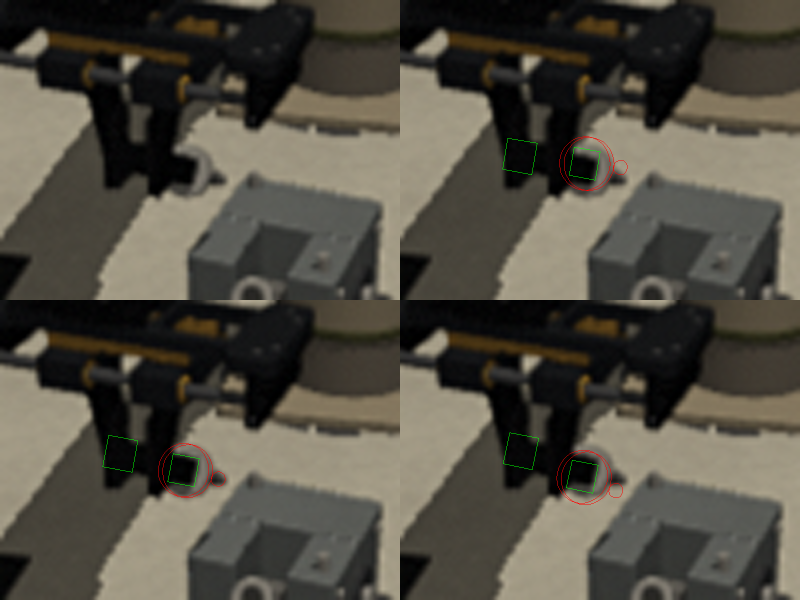

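>>> step_arm(
  steps="0 0 0.4 0 0; 0 0 0.5 0 0; 0 0 0.3 0 0; 0 0 0.25 0 0; 0 0 0.25 0 0; 0 0 0.25 0 0; 0 0 0.25 0 0; 0 0 0 0 0",
  force=10,
)

```text
time: 22.62
tcp_pos: [0.6103, -0.0624, 0.1462]
eef_rot: [0.087, 0.996, -0.0, -0.001]
contact_force: [-0.0, 0.8, -1.7]
width: 0.204
```

```bash
python3 go.py .6114 -.0629 .1 80;python3 ov.py p16.png 10,18,24 .026 250,140,100,75
```

```text
t 22.62 tcp [ 0.61  -0.062  0.146] yawy 79.99 tilt 0.16 w 0.204 F [-0.028  0.77  -1.74 ] q [-0.382  0.406  0.52   1.634 -0.215  1.162  1.586]
turn -0.002 then shift [-0.03  -0.008  1.155] rows 1.16
```

View pics/p16.png

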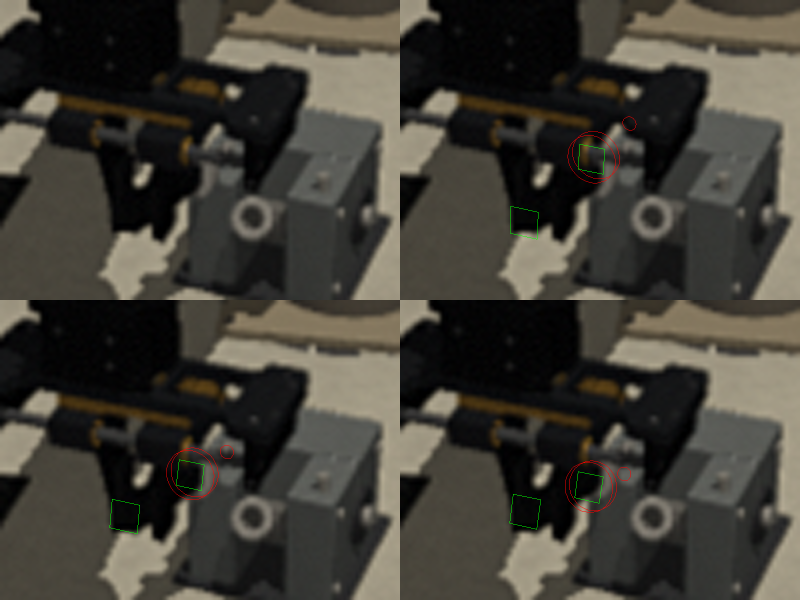

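>>> step_arm(
  steps="0 0 0.2 0 0; 0 0 0.25 0 0; 0 0 0.25 0 0; 0 0 0.2 0 0; 0 0 0.15 0 0; 0 0 0.08 0 0; 0 0 0 0 0; 0 0 0 0 0",
)

```text
time: 23.33
tcp_pos: [0.6111, -0.0626, 0.103]
eef_rot: [0.087, 0.996, -0.0, -0.0]
contact_force: [0.2, -0.2, -1.1]
width: 0.209
```

```bash
python3 go.py .6114 -.0629 .1 80;python3 ov.py p17.png -3,0,4 .026 250,140,100,75
```

```text
t 23.33 tcp [ 0.611 -0.063  0.103] yawy 79.98 tilt 0.02 w 0.209 F [ 0.194 -0.203 -1.143] q [-0.369  0.452  0.505  1.672 -0.242  1.081  1.605]
turn -0.004 then shift [-0.009 -0.006  0.075] rows 0.08
```

View pics/p17.png

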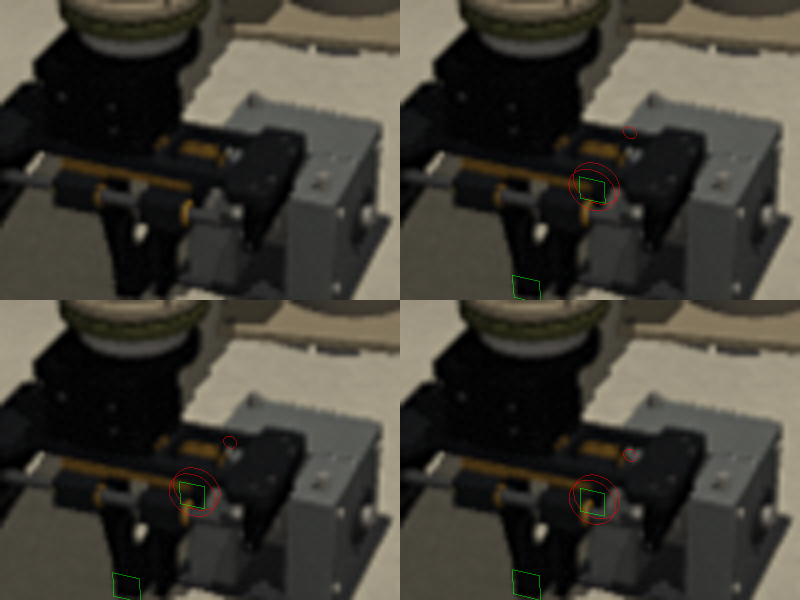

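Tip region shows at the 4° overlay (235,155), near level. Lower the last 3 mm, grip hard and lift.

>>> step_arm(
  steps="0 0 0.08 0 0; 0 0 0.05 0 0; 0 0 0 0 0; 0 0 0 0 0",
)

```text
time: 23.72
tcp_pos: [0.6112, -0.0625, 0.098]
eef_rot: [0.087, 0.996, 0.0, 0.0]
contact_force: [0.4, 0.1, -0.1]
width: 0.211
```

>>> step_arm(
  steps="0 0 0 0 0; 0 0 0 0 0; 0 0 0 0 0; 0 0 -0.2 0 0; 0 0 -0.5 0 0; 0 0 -0.8 0 0; 0 0 -0.8 0 0; 0 0 -0.8 0 0; 0 0 -0.7 0 0; 0 0 -0.4 0 0",
  force=50,
)

```text
time: 24.55
tcp_pos: [0.6118, -0.063, 0.2703]
eef_rot: [0.088, 0.996, 0.0, 0.002]
contact_force: [0.3, -0.5, -1.4]
width: 0.199
```

```bash
python3 go.py .62 -.0629 .3 80
```

```text
t 24.55 tcp [ 0.612 -0.063  0.27 ] yawy 79.95 tilt 0.25 w 0.199 F [ 0.312 -0.523 -1.415] q [-0.403  0.315  0.551  1.477 -0.167  1.392  1.55 ]
turn -0.008 then shift [-0.2    0.038 -0.743] rows 0.77
```

>>> step_arm(
  steps="0 0 -0.4 0 0; 0 0 -0.3 0 0; 0 0 0 0 0; 0 0 0 0 0; 0 0 0 0 0; 0 0 0 0 0",
)

```text
time: 25.05
tcp_pos: [0.6107, -0.0625, 0.2926]
eef_rot: [0.087, 0.996, -0.0, -0.001]
contact_force: [0.2, -0.3, -1.8]
width: 0.201
```

```bash
python3 go.py .62 -.0629 .3 80;python3 ov.py p18.png=,x 2>/dev/null; python3 ov.py p18.png -6,0,6 .026 250,95,100,75; python3 - <<'E'
from h import *
for n in('scene','top'): save(cam(n),n+'18.png')
for n in('scene','top'):
  for l in('rod_tip','rod_stop','rod_grip','cover_grip'): print(n,l,env.spot_point(n,l)[:2])
E
```

```text
t 25.05 tcp [ 0.611 -0.062  0.293] yawy 79.98 tilt 0.12 w 0.201 F [ 0.207 -0.315 -1.787] q [-0.403  0.309  0.554  1.438 -0.162  1.442  1.546]
turn -0.003 then shift [-0.232  0.03  -0.185] rows 0.3
scene rod_tip [{'point': [108.5, 308.7], 'confidence': 0.7}]
scene rod_stop [{'point': [116.7, 294.0], 'confidence': 0.76}]
scene rod_grip [{'point': [132.4, 290.6], 'confidence': 0.48}]
scene cover_grip [{'point': [190.1, 212.9], 'confidence': 0.81}]
top rod_tip [{'point': [209.7, 229.6], 'confidence': 0.29}]
top rod_stop []
top rod_grip []
top cover_grip [{'point': [216.9, 439.9], 'confidence': 0.97}, {'point': [125.0, 306.7], 'confidence': 0.52}]
```

View pics/p18.png

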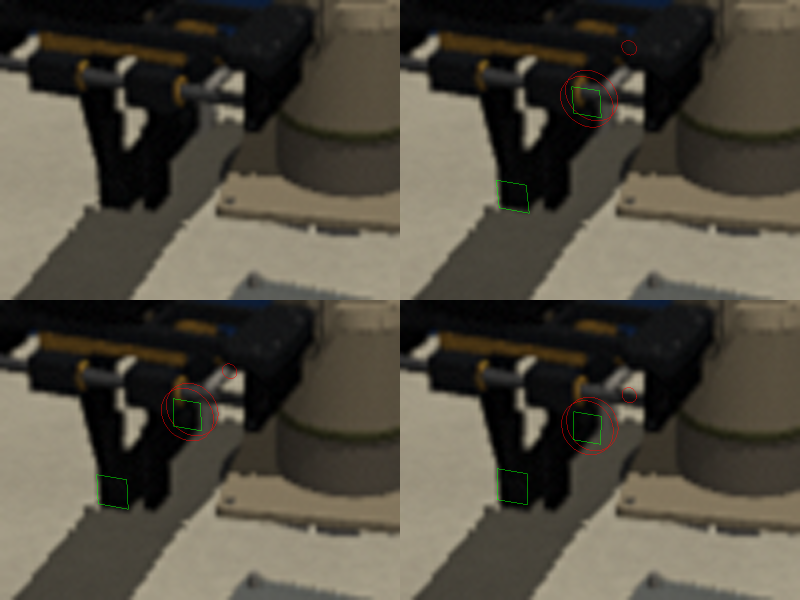

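View pics/scene18.png

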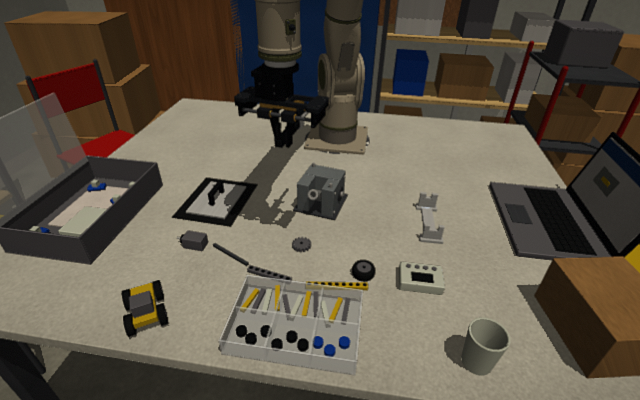

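View pics/top18.png

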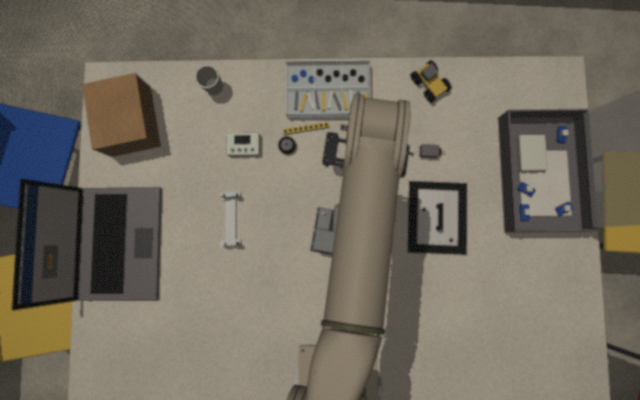

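>>> step_arm(
  steps="0 0 0 0.4 0; 0 0 0 0.8 0; 0 0 0 0.9 0; 0 0 0 0.9 0; 0 0 0 0.9 0; 0 0 0 0.9 0; 0 0 0 0.9 0; 0 0 0 0.9 0; 0 0 0 0.9 0; 0 0 0 0.9 0",
)

```text
time: 26.43
tcp_pos: [0.6111, -0.0626, 0.2939]
eef_rot: [0.505, 0.863, 0.0, -0.0]
contact_force: [0.1, 0.9, -1.3]
width: 0.199
```

>>> step_arm(
  steps="0 0 0 0.9 0; 0 0 0 0.9 0; 0 0 0 0.9 0; 0 0 0 0.8 0; 0 0 0 0.4 0; 0 0 0 0 0; 0 0 0 0 0; 0 0 0 0 0",
)

```text
time: 27.1
tcp_pos: [0.6111, -0.0626, 0.2939]
eef_rot: [0.667, 0.745, 0.0, -0.0]
contact_force: [1.5, -0.2, -0.8]
width: 0.2
```

```bash
python3 go.py .61 -.0629 .29 ; python3 ov.py p19.png -5,0,5 .026 220,85,120,90; python3 - <<'E'
from h import *
for n in('scene',):
  d=cam(n)
  for l in('rod_tip','rod_stop','rod_grip','cover_grip'): print(n,l,env.spot_point(n,l)[:2])
E
```

```text
t 27.1 tcp [ 0.611 -0.063  0.294] yawy 6.27 tilt 0.01 w 0.2 F [ 1.462 -0.193 -0.781] q [-0.549  0.34   0.755  1.444 -0.233  1.449  0.315]
turn 0.0 then shift [-0.005 -0.029  0.098] rows 0.1
scene rod_tip [{'point': [138.7, 349.1], 'confidence': 0.95}]
scene rod_stop [{'point': [135.9, 321.9], 'confidence': 0.8}]
scene rod_grip [{'point': [244.5, 191.3], 'confidence': 0.74}, {'point': [136.7, 295.1], 'confidence': 0.71}]
scene cover_grip [{'point': [187.8, 213.4], 'confidence': 0.95}, {'point': [272.5, 364.2], 'confidence': 0.5}]
```

View pics/p19.png

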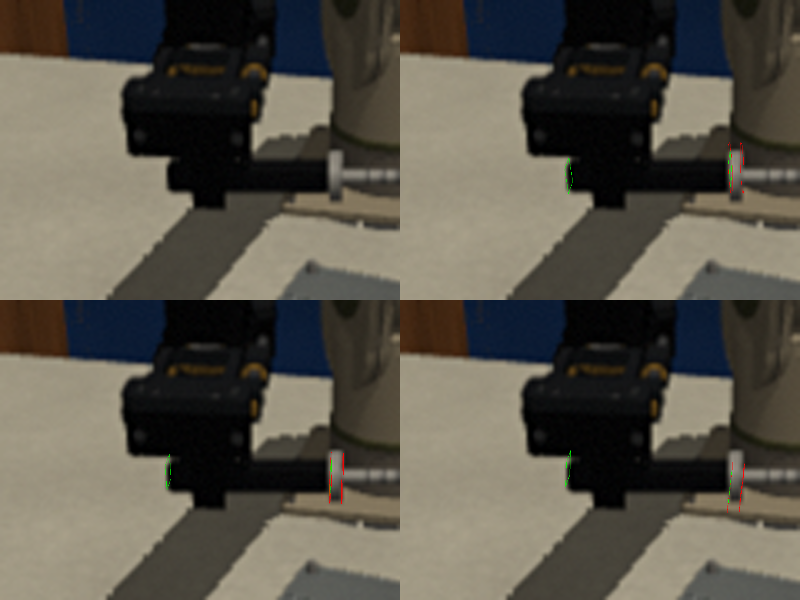

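>>> step_arm(
  steps="0 0 0 0 0; 0 0 0 0 0; 0 0 0 0 0; 0 0 0 0 0",
)

```text
time: 27.73
tcp_pos: [0.6111, -0.0626, 0.2939]
eef_rot: [0.668, 0.744, 0.0, -0.0]
contact_force: [0.3, 0.0, -1.7]
width: 0.2
```

```bash
python3 - <<'E'
from h import *
s=env.get_state();print(s['time'],s['tcp_pos'],s['joint_vel'].round(3),s['width'])
print(env.finish_job())
E
```

```text
27.7333 [ 0.61114745 -0.06257045  0.29391785] [-0.001  0.     0.    -0.003  0.001  0.001  0.001] 0.20027098187819597
the job is handed in; nothing more can be done
None
```

I ran the whole task and handed it in at 27.7 s with the rod still held. The hand-in gives no verdict, so what follows rests on my own checks.

- **Cover:** I lifted it off the pins and laid it handle up on the mat, released. The last pictures show it flat on the mat. Triangulating its grip bar put it about 9 mm from the mat centre. The height came out at 3 cm instead of about 4 cm, so that measurement is rough.
- **Tilting the rod:** The tool always points down, so I gripped the rod lightly and let it pivot in the jaws to about 33° while lifting it from the rest.
- **Insertion:** I pushed the rod down the tube until it hit a hard stop. The arm did not advance when I raised the push from about 13 N to 25 N along the tube axis. It stayed there for about 1.6 s.
- **One disagreement:** The stop came 3–4 mm before the point I had calculated. That is about the uncertainty of the grip and mouth estimates. In the picture the collar covered the mouth, so I took it as seated.
- **Presenting the rod:** I drew it right out, levelled it by pressing its tip against the housing top under a light grip, then gripped at 50 N, raised it and turned it for a side view. The last picture shows it level within about 2°, roughly 29 cm above the table, clear of everything and still. The other objects showed no visible movement in the pictures.

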